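# Clamp a sensor carrier in the board holder

## Task

Clamp the sensor carrier in the board holder: with the clamp still free, slide the carriage up until its spring jaw pushes the carrier home against the fixed jaw and is itself pressed about half-way in, never fully in, and while holding it there screw the orange wing knob down firm, so that the carriage stays locked with that squeeze on the carrier when you let go. The clamp screw has been slacked off by an unknown amount and takes hold only where you feel the knob stiffen. Leave everything else on the bench where it is.

Things in the scene. Friction and masses are not known exactly. Their poses are not given: they have to be found in the camera images.
- holder: Board holder, fixed, on a red foam pad (250 x 440 x 6 mm): an aluminium rail 40 mm wide, 360 mm long along the holder's y axis, its top 34 mm above the bench. Origin on the bench under the rail; x across the rail, z up. A black rest on the rail, 42 mm high, carries the carrier; the carriage rides on the rail at the carrier's +y side. Only the knob stands higher than 62 mm.
- fixed_jaw_face (a point): Centre of the face of the fixed jaw, the grey block at the rail's -y end, top 62 mm above the bench. The face looks to +y; this point is at holder y = -120 mm, 46 mm above the bench (the carrier's mid height).
- carrier_center (a point): Loose white plate 76 (x) x 110 (y) x 8 mm, 140 g, with a glass well block and green board on top (14 mm high over all). Point: centre of the plate, 4 mm above its underside. It lies on the rest 2 to 8 mm short of the fixed jaw and up to 0.05 rad askew; home, its -y edge is square against the fixed jaw, this point at holder x about 0, y -65 mm, z 46 mm. It slides with about 1 N.
- carriage (a joint): Position of the grey carriage along the rail, 0 (far from the carrier) to 0.095 m; grows towards the fixed jaw (to the holder's -y). Its spring jaw, uncompressed, meets the carrier in its home place at 0.072. With the clamp free it slides with about 1.5 N and may be slid by holding the knob. Let go before the clamp bites, the spring pushes it back.
- jaw (a joint): How far the carriage's spring jaw is pressed in towards the carriage, 0 (free) to 0.008 m (fully in). The spring takes 1.2 N per mm. About half-way, 0.004 (about 5 N), is wanted.
- jaw_face (a point): Centre of the spring jaw's face (58 mm wide, 20 mm high, looking to the holder's -y), 46 mm above the bench. With the spring free the knob's axis lies 66 mm behind it (to +y).
- knob_grip (a point): Orange wing knob on the carriage: an upright bar 48 mm long (this point's x axis), 14 mm thick (its y axis), 24 mm high, turning about a vertical stud; the point is on the axis at the bar's mid height, 90 mm above the bench at knob turn 0 and sinking as it is tightened (82 mm at turn 4). Below the bar only its thin stud (10 to 14 mm) stands. Grip it across the 14 mm.
- knob (a joint): Turn of the wing knob in rad; grows clockwise seen from above, which tightens (the knob sinks 2 mm per rad). It starts at 0 to 1 and bites at an unknown turn from 2.0 to 3.4. Friction is 0.12 N m either way; past the bite the torque rises by a further 0.17 N m per rad. Firm is 0.5 rad or more past the bite. It stays where left (beyond 0.7 rad it eases back). Turned back before the bite it is free.
- strip: Steel strip in the slot of the rail's top, 14 mm wide, fixed, mostly under the carriage. The foot of the clamp screw bears on it; its force rises by about 86 N per rad of knob turn past the bite.
- cap_mid (a point): Loose orange screw cap, 35 mm across, 13 mm high, lying on the foam pad; this point is its centre. Bystander.
- tweezers: Loose steel tweezers, 125 mm long, 5 mm high, lying flat on the foam pad. Bystander.
- tube_a: Loose standing 50 ml tube, 29 mm across, 105 mm high, orange cap; origin at the centre of its foot. Bystander, at the left.
- tube_b: Loose standing tube like the other, at the right of the bench. Bystander.
- jar: Loose white jar, 62 mm across, 85 mm high, at the left; origin at the centre of its foot. Bystander.
- marker: Loose marker pen, 130 mm long, lying at the left. Bystander.
- pipette: Loose white and blue hand pipette, 270 mm long, lying at the right. Bystander.

How it is judged:
By the outcome, as a careful person would: the job done as asked, in the order asked, and still so for the second after the job is handed in, with the robot touching nothing.
It also fails if it takes over 72 s, if anything falls off the work surface, if the arm or the gripper's body presses on something with over 40 N, if the wrist force passes 120 N, or if a joint passes its speed limit or range.

## Robot

A 6-joint arm with a two-finger parallel gripper is mounted at the origin on the work surface. World frame = base frame: x ahead of the robot, y to its left, z up, the work surface at z = 0. Lengths are in m, angles in rad, forces in N, time in s.
With the tool pointing down it reaches from about 0.425 to 0.95 m from the base axis. Payload 3.5 kg.
Tool frame: the origin (TCP) lies at the very end of the fingers, on their centre line; the grasp point (between the pads) lies 19 mm behind it (r.grasp_offset is the distance from the TCP to the grasp point, in m); y points along the fingers, z is the direction in which the jaws open and shut, and the axes are right-handed (so a half turn about y gives the same grasp; the last joint's range is limited). The gripper opens to 85 mm and grips with 20 to 120 N. Pads are 22 mm wide; open, the fingers measure 114 mm over their backs; the gripper's body (76 mm by 85 mm) begins 54 mm behind the grasp point. The pads swing forward as they close: fully open they stand 13 mm farther back than shut.
Start: joints at [0.95, 0.286, 1.577, -0, 1.279, -0.15], TCP at [0.306, 0.602, 0.231] pointing down, gripper open.
Joint ranges: [-2.77, 2.77], [-0.9, 2.22], [0.21, 2.48], [-1.53, 4.67], [0.24, 2.81], [-2.84, 2.84]. Speed limits (rad/s): [2.79, 2.79, 3.14, 3.14, 3.14, 3.14].

## Interface

Orientations are given as a 3x3 rotation matrix whose columns are the frame's x, y, z axes.
In Python, from workcell import telemetry, grab_frame, order, boxes_of, r gives the robot as it stands.
- The arm moves only by the tool arm_command, never from a script. Its argument "targets" is a list of rows, each an object with "travel": the shift along the tool's x, y, z normalised to -1 to 1, where 1 is 0.1 m, a list of three; "delta_rot": the turn, a rotation vector about the tool's x, y, z normalised to -1 to 1, where 1 is pi/2 rad, a list of three; "fingers": the opening, from -1 (shut) to 1 (fully open), so that 0 is half open. In form: [{"travel": [tx, ty, tz], "delta_rot": [wx, wy, wz], "fingers": fingers}, ...]. A call has exactly 5 rows; each row shifts and turns the commanded pose from where the row before left it, along the tool's axes as they then stand; what a row does not reach is not made up. A row lasts 1/8 s, in which the tool goes at most 62.5 mm and 10.7 degrees, less where a joint would pass 70% of its speed; a pose out of reach is approached as far as the arm can. A call with a number of a shift or a turn outside -1 to 1 is refused whole. A call with a gripper value outside its range is refused whole. The fingers move at their own pace and stop on an object; the grip force is fixed at half the most. Time passes only in rows, so rows that do not move let the fingers close, or fill a call up. It gives the time, the measured TCP pose, the force and the opening at its end, in the units of the state.
- telemetry.sense(): the state, without advancing time (a new reading comes with each control period).
- grab_frame(name): name is "scene" or "top"; returns a dict with "frame" (384x512x3 uint8, blue, green, red), "mtx" (3x3 intrinsics, pixels), "extrinsics" (4x4, takes a point from camera to world coordinates). Camera axes: x right, y down, z forward; pixel columns grow to the right and rows downward; lengths in m; the calibration is good to about 2 mm. A picture is of the moment at which its call begins. There is no depth.
- order.hand_in(): hands the job in, once; it reports no verdict.
Trained networks look in a picture, given as the dict that the camera call returned (one of the last four; its "shot" number tells which), for a name from the list of things; names that differ only in an ending like _2 or _b are one class to them, and where a whole thing is asked for, a point or a joint stands for the part that bears it (a point fixed in the world has none). Each returns a list of dicts, best first, with "conf" (0 to 1); they miss things now and then, are a little off and sometimes report something else, mostly with a low value. They report only what shows in the picture. A call takes as long as a camera call.
- boxes_of(picture, name): "location" ([x, y, z] in m, in the coordinates of the camera as it stood for that picture, good to about 4 mm: the middle of the surface that is visible of it).
The state is a dict: "clock": time; "joint_pos": joint angles; "qd": joint speeds; "joint_torque": joint torques, N m; "tool_pos": TCP position; "ee_rot": TCP orientation; "contact_force": force on the tool from outside, world axes, zero at the start; "ft_torque": the same for the moment, N m; "grip_width": finger opening in m.
Only numpy, scipy, OpenCV 4.12 (cv2) and the standard library are available. Lean on these libraries where they do the work, as an engineer would, in place of code of your own. Each camera call takes 0.05 s, during which the arm holds its last target.

## Working session

There is one attempt and no reset: what is moved stays moved. The work goes in short steps, Python scripts to look and compute and a tool call to move; the robot and the scene stay as the last step left them, time stands still between calls to the robot, and variables do not carry over. Pictures are saved under pics/ and viewed, and the job is handed in when it is done.

Besides the shell and the picture viewer there is one more tool, called after ">>>" as name(argument=value, ...), one argument or row to a line, values as JSON. arm_command: Moves the arm, as the interface text tells. Scaled input: -1 to 1 covers 0.1 m each way for a shift and pi/2 rad each way for a turn. Its arguments: {"type":"object","properties":{"targets":{"type":"array","items":{"type":"object","properties":{"travel":{"type":"array","items":{"type":"number","minimum":-1,"maximum":1}},"delta_rot":{"type":"array","items":{"type":"number","minimum":-1,"maximum":1}},"fingers":{"type":"number"}}}}},"required":["targets"]}

```bash
ls; mkdir -p pics; cat > h.py <<'E'
import numpy as np, cv2
from workcell import telemetry, grab_frame, order, boxes_of, r
def w(p,loc):
    T=np.array(p["extrinsics"]); return T[:3,:3]@np.array(loc)+T[:3,3]
def proj(p,P):
    T=np.linalg.inv(np.array(p["extrinsics"])); c=T[:3,:3]@np.array(P)+T[:3,3]; u=np.array(p["mtx"])@c; return u[:2]/u[2]
def unproj(p,uv,z):
    T=np.array(p["extrinsics"]); d=T[:3,:3]@np.linalg.solve(np.array(p["mtx"]),[uv[0],uv[1],1]); o=T[:3,3]; return o+d*(z-o[2])/d[2]
E
python3 - <<'E'
from h import *
for n in ["top","scene"]:
    p=grab_frame(n); cv2.imwrite(f"pics/{n}0.png",p["frame"])
    for k in ["holder","fixed_jaw_face","carrier_center","carriage","jaw_face","knob_grip","cap_mid","tweezers","tube_a","jar","marker","pipette"]:
        print(n,k,[(np.round(w(p,b["location"]),3).tolist(),round(b["conf"],2),np.round(proj(p,w(p,b["location"]))).tolist()) for b in boxes_of(p,k)[:3]])
s=telemetry.sense(); print(s)
E
```

```text
pics
top holder [([0.562, -0.012, 0.004], 0.82, [244.0, 190.0])]
top fixed_jaw_face [([0.567, -0.017, 0.007], 0.65, [245.0, 188.0])]
top carrier_center [([0.539, -0.103, 0.049], 0.56, [271.0, 193.0])]
top carriage [([0.582, 0.029, 0.05], 0.9, [231.0, 181.0])]
top jaw_face [([0.571, -0.015, 0.06], 0.42, [244.0, 183.0])]
top knob_grip [([0.589, 0.048, 0.101], 0.57, [223.0, 175.0])]
top cap_mid [([0.494, 0.013, 0.019], 0.4, [236.0, 209.0])]
top tweezers [([0.673, -0.009, 0.013], 0.62, [242.0, 157.0])]
top tube_a [([0.416, -0.518, 0.108], 0.57, [408.0, 225.0]), ([0.569, -0.01, 0.055], 0.55, [242.0, 184.0]), ([0.655, 0.343, 0.105], 0.47, [131.0, 157.0])]
top jar [([0.339, 0.417, 0.083], 0.81, [106.0, 258.0])]
top marker [([0.579, 0.389, 0.016], 0.68, [123.0, 187.0]), ([0.569, -0.013, 0.055], 0.56, [243.0, 184.0])]
top pipette [([0.503, -0.4, 0.025], 0.6, [362.0, 203.0]), ([0.564, -0.015, 0.008], 0.35, [244.0, 189.0])]
scene holder [([0.596, 0.028, 0.009], 0.91, [255.0, 233.0]), ([0.677, -0.006, 0.01], 0.43, [228.0, 242.0])]
scene fixed_jaw_face [([0.594, 0.051, 0.098], 0.75, [262.0, 219.0
[... 906 characters left out ...]
 2.22182829e-06,
        1.27858295e+00, -1.49984501e-01]), 'qd': array([ 0.0003838 ,  0.00128361,  0.00020462,  0.00084514, -0.00149383,
        0.00035532]), 'joint_torque': array([ 5.83270776e-04, -4.05971646e+01, -2.92927909e+01, -1.11514851e-04,
        6.52938797e-04,  3.33528396e-05]), 'tool_pos': array([0.30612793, 0.601581  , 0.23133305]), 'ee_rot': array([[ 8.91213467e-01,  1.14173531e-05,  4.53584122e-01],
       [-4.53584122e-01,  1.96247119e-05,  8.91213467e-01],
       [ 1.27384109e-06, -1.00000000e+00,  2.26685376e-05]]), 'contact_force': array([-0.56935206,  0.27045736, -0.38768523]), 'ft_torque': array([0.04515275, 0.02831375, 0.01764582]), 'grip_width': 0.08583077715091687}
```

View pics.

```bash
python3 - <<'E'
import cv2
a=cv2.imread("pics/top0.png"); cv2.imwrite("pics/top0c.png",cv2.resize(a[120:250,170:330],None,fx=5,fy=4.6,interpolation=cv2.INTER_CUBIC)[:600,:800])
a=cv2.imread("pics/scene0.png"); cv2.imwrite("pics/scene0c.png",cv2.resize(a[140:290,170:370],None,fx=4,fy=4,interpolation=cv2.INTER_CUBIC))
E
```

```text
(no output)
```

View pics/top0.png

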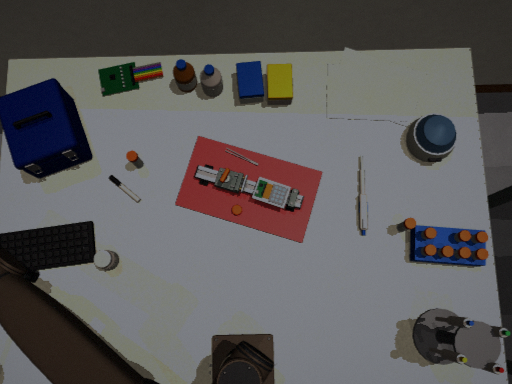

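View pics/top0c.png

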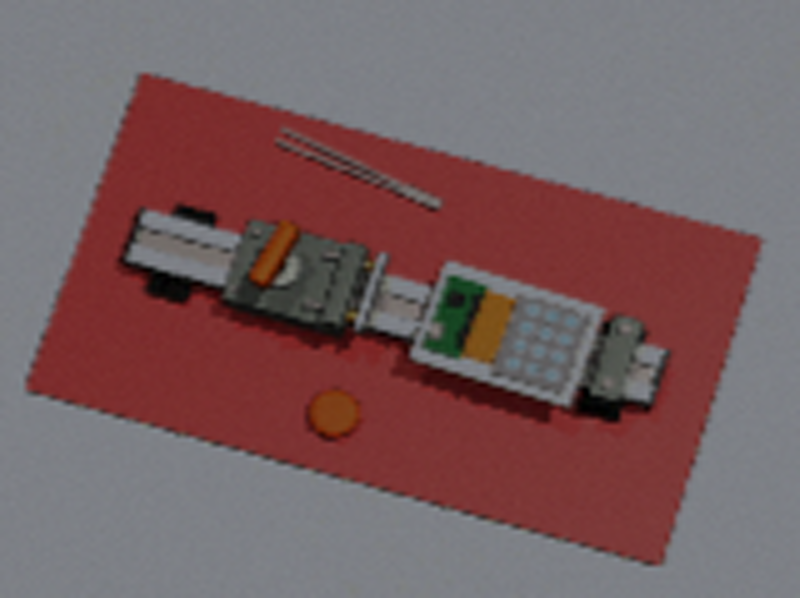

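View pics/scene0c.png

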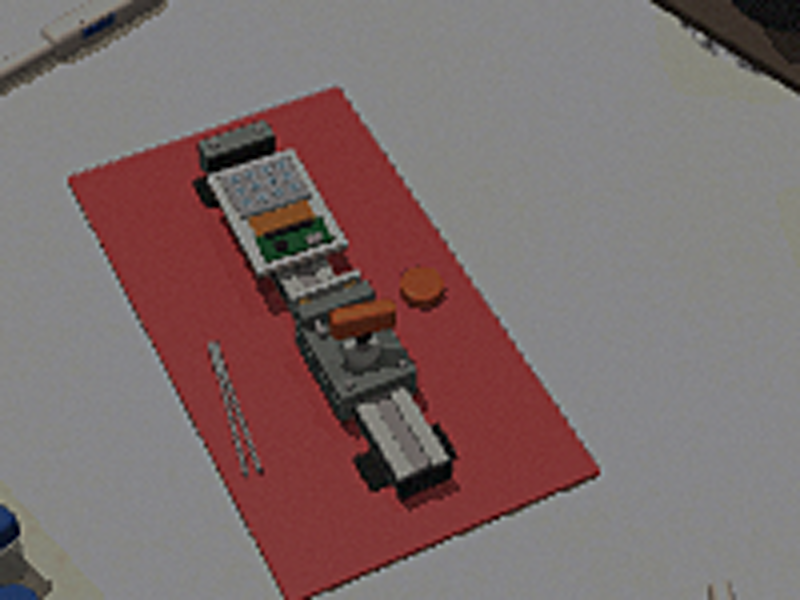

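```bash
cat > fit.py <<'E'
from h import *
from scipy.optimize import least_squares
def fit(pt,ps):
    out={}
    for nm,p in (("top",pt),("scene",ps)):
        f=p["frame"].astype(float); b,g,rr=f[...,0],f[...,1],f[...,2]
        m=((rr>1.6*g)&(rr>1.6*b)&(rr>40)&(np.abs(g-b)<25)).astype(np.uint8)
        n,l,st,_=cv2.connectedComponentsWithStats(m); k=1+np.argmax(st[1:,4])
        hull=cv2.convexHull(np.argwhere(l==k)[:,::-1].astype(np.int32))
        q=cv2.approxPolyN(hull,4) if hasattr(cv2,"approxPolyN") else cv2.boxPoints(cv2.minAreaRect(hull))
        out[nm]=np.array(q).reshape(-1,2)
    return out
E
python3 - <<'E'
from fit import *
pt=grab_frame("top"); ps=grab_frame("scene")
o=fit(pt,ps)
for nm,p in (("top",pt),("scene",ps)):
    W=np.array([unproj(p,q,0.006) for q in o[nm]])[:,:2]
    c=W.mean(0); e=np.roll(W,-1,0)-W
    print(nm,o[nm].tolist(),np.round(W,3).tolist(),"c",c.round(4),"len",np.linalg.norm(e,axis=1).round(3),"ang",np.degrees(np.arctan2(e[:,1],e[:,0])).round(1))
    f=p["frame"].astype(float);b,g,rr=f[...,0],f[...,1],f[...,2]
    m=((rr>1.5*g)&(g>1.5*b)&(rr>50)).astype(np.uint8)
    n,l,st,ct=cv2.connectedComponentsWithStats(m)
    for i in range(1,n):
        if st[i,4]>15:
            pts=np.argwhere(l==i)[:,::-1].astype(float)
            Z=np.array([unproj(p,q,0.101) for q in pts])[:,:2]; C=np.cov(Z.T); v,V=np.linalg.eigh(C)
            print("  orange",ct[i].round(1),st[i,4],Z.mean(0).round(4),"ang",np.degrees(np.arctan2(V[1,1],V[0,1])).round(1),"sizes",np.sqrt(12*v).round(4))
    print(np.array(p["extrinsics"])[:3,3])
E
```

```text
top [[302, 242], [175, 204], [198, 135], [322, 171]] [[0.382, -0.2], [0.518, 0.217], [0.756, 0.14], [0.619, -0.276]] c [ 0.5688 -0.0297] len [0.438 0.25  0.438 0.249] ang [  72.   -17.8 -108.2  162.1]
  orange [188.   71.9] 115 [0.9426 0.162 ] ang 164.3 sizes [0.0275 0.0516]
  orange [148.2  76. ] 119 [0.9316 0.2934] ang 101.3 sizes [0.0207 0.0918]
  orange [131.6 155.7] 84 [0.6604 0.341 ] ang 47.1 sizes [0.0278 0.031 ]
  orange [224.6 174.5] 68 [0.5915 0.0445] ang 151.6 sizes [0.0149 0.0467]
  orange [267.2 190.5] 78 [ 0.5367 -0.0887] ang 155.6 sizes [0.0185 0.0443]
  orange [236.5 209.4] 83 [0.4789 0.0087] ang -135.7 sizes [0.0277 0.0285]
  orange [409.9 222.9] 96 [ 0.4242 -0.526 ] ang 175.2 sizes [0.0293 0.0302]
  orange [430.2 232.6] 89 [ 0.3931 -0.5857] ang 95.0 sizes [0.0277 0.0292]
  orange [464.7 235.4] 93 [ 0.3821 -0.6899] ang 91.6 sizes [0.0279 0.0302]
  orange [481.8 236.6] 93 [ 0.3772 -0.7416] ang 99.7 sizes [0.0279 0.0301]
  orange [430.  249.6] 94 [ 0.3409 -0.5803] ang 97.2 sizes [0.0277 0.0303]
  orange [447.3 251. ] 99 [ 0.3356 -0.6323] ang 96.3 sizes [0.029  0.0304]

[... 478 characters left out ...]
[157.6  71.3] 51 [ 0.3781 -0.7453] ang 48.9 sizes [0.0287 0.0516]
  orange [164.8  77.7] 64 [ 0.3835 -0.6914] ang 60.2 sizes [0.0312 0.0558]
  orange [179.6  91.1] 64 [ 0.3949 -0.5851] ang 50.9 sizes [0.0299 0.0495]
  orange [182.7 102.6] 70 [ 0.4291 -0.5226] ang 57.3 sizes [0.0306 0.0481]
  orange [240.1 194. ] 68 [ 0.5761 -0.0582] ang 160.5 sizes [0.0177 0.0462]
  orange [275. 211.] 84 [0.5476 0.059 ] ang -137.0 sizes [0.0275 0.0323]
  orange [259.9 219.1] 113 [0.5996 0.0501] ang 157.5 sizes [0.0254 0.0473]
  orange [324.2 300.6] 156 [0.663  0.3424] ang -153.6 sizes [0.0297 0.0347]
  orange [191.5 336.6] 453 [0.9573 0.1886] ang 151.4 sizes [0.0503 0.0646]
[1.17311905 0.61681589 1.12850618]
```

```bash
cat >> h.py <<'E'
O=np.array([0.5695,-0.029,0]); th=np.radians(-18.0)
R=np.array([[np.cos(th),-np.sin(th),0],[np.sin(th),np.cos(th),0],[0,0,1]])
def H(x,y,z): return O+R@np.array([x,y,z])
def toH(P): return R.T@(np.array(P)-O)
E
cat > ov.py <<'E'
from h import *
def ov(p,name,segs,crop,s=5):
    x0,y0,x1,y1=crop
    a=cv2.resize(p["frame"][y0:y1,x0:x1],None,fx=s,fy=s,interpolation=cv2.INTER_CUBIC)
    a=np.clip(a.astype(float)*1.6,0,255).astype(np.uint8)
    for A,B,c in segs:
        q=[tuple(np.round((proj(p,H(*P))+0.5-[x0,y0])*s).astype(int).tolist()) for P in (A,B)]
        cv2.line(a,q[0],q[1],c,1)
    cv2.imwrite(name,a)
G=(0,255,0);Y=(0,255,255)
def base():
    return [((-.03,-.12,.062),(.03,-.12,.062),G),((-.02,-.18,.034),(.02,-.18,.034),Y),((-.02,.18,.034),(.02,.18,.034),Y),
     ((-.02,.18,.034),(-.02,-.18,.034),Y),((.02,.18,.034),(.02,-.18,.034),Y)]
E
python3 - <<'E'
from ov import *
pt=grab_frame("top"); ps=grab_frame("scene")
ov(pt,"pics/ovt1.png",base(),(170,125,330,245)); ov(ps,"pics/ovs1.png",base(),(180,150,330,270))
E
```

```text
(no output)
```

View pics/ovt1.png

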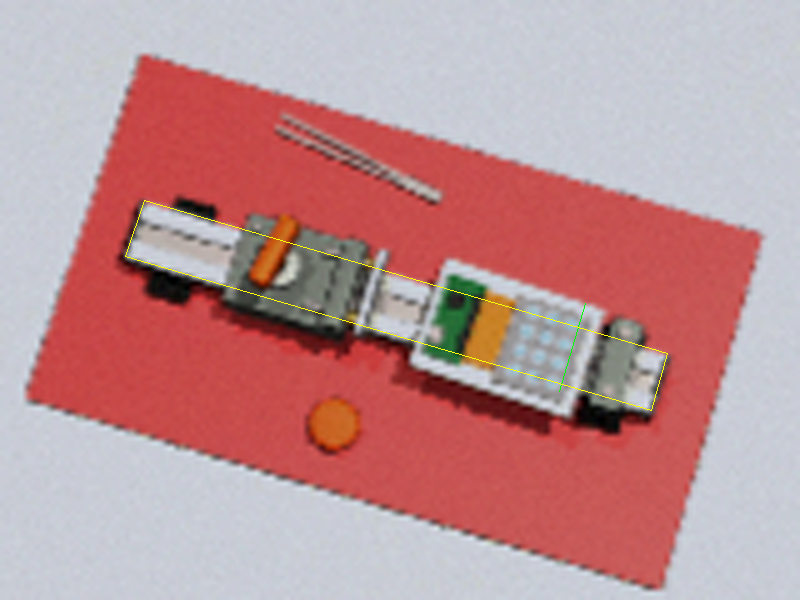

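View pics/ovs1.png

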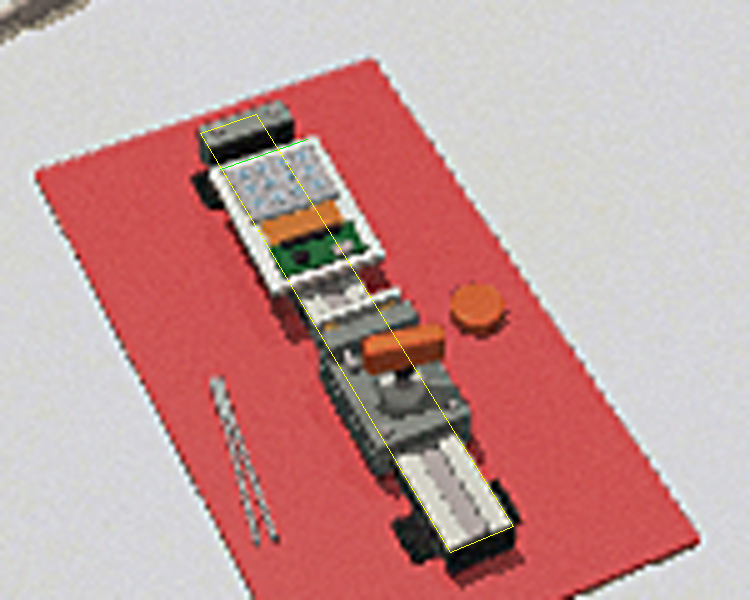

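>>> arm_command(
  targets=[
    {"travel": [0.33, 0, -0.24], "delta_rot": [0, 0, 0], "fingers": 1},
    {"travel": [0.33, 0, -0.24], "delta_rot": [0, 0, 0], "fingers": 1},
    {"travel": [0.33, 0, -0.24], "delta_rot": [0, 0, 0], "fingers": 1},
    {"travel": [0.33, 0, -0.24], "delta_rot": [0, 0, 0], "fingers": 1},
    {"travel": [0.33, 0, -0.24], "delta_rot": [0, 0, 0], "fingers": 1},
  ],
)

```text
clock: 2.12
tool_pos: [0.3993, 0.4186, 0.2315]
ee_rot: [[0.891, 0.0, 0.453], [-0.453, 0.0, 0.891], [0.0, -1.0, 0.0]]
contact_force: [0.7, -0.8, 0.4]
grip_width: 0.0854
```

>>> arm_command(
  targets=[
    {"travel": [0.33, 0, -0.24], "delta_rot": [0, 0, 0], "fingers": 1},
    {"travel": [0.33, 0, -0.24], "delta_rot": [0, 0, 0], "fingers": 1},
    {"travel": [0.33, 0, -0.24], "delta_rot": [0, 0, 0], "fingers": 1},
    {"travel": [0.33, 0, -0.24], "delta_rot": [0, 0, 0], "fingers": 1},
    {"travel": [0.33, 0, -0.24], "delta_rot": [0, 0, 0], "fingers": 1},
  ],
)

```text
clock: 2.75
tool_pos: [0.4919, 0.2368, 0.2316]
ee_rot: [[0.891, 0.001, 0.454], [-0.454, 0.0, 0.891], [0.0, -1.0, 0.0]]
contact_force: [0.8, -0.1, -0.7]
grip_width: 0.0855
```

```bash
cat > st.py <<'E'
from h import *
import sys
def st():
    s=telemetry.sense(); P=s["tool_pos"]; E=s["ee_rot"]
    print("t",round(s["clock"],2),"tcp",P.round(4),"H",toH(P).round(4),"yawz",np.degrees(np.arctan2(E[1,2],E[0,2])).round(2),"down",E[:,1].round(4),"q",s["joint_pos"].round(3),"w",round(s["grip_width"],4))
    print("  F_H",(R.T@s["contact_force"]).round(2),"M",s["ft_torque"].round(3))
    return s
if __name__=="__main__":
    s=st()
    if len(sys.argv)>1:
        d=np.array([float(a) for a in sys.argv[1:4]])-s["tool_pos"]; print("  tool delta mm",(1000*s["ee_rot"].T@d).round(1))
E
python3 st.py 0.5905 0.046 0.2
```

```text
t 2.75 tcp [0.4919 0.2368 0.2316] H [-0.1559  0.2288  0.2316] yawz 63.03 down [ 6.e-04  2.e-04 -1.e+00] q [ 2.630e-01  1.000e-03  1.895e+00  0.000e+00  1.245e+00 -8.370e-01] w 0.0855
  F_H [ 0.82  0.2  -0.72] M [ 0.032 -0.057 -0.057]
  tool delta mm [ 174.4   31.6 -125.3]
```

>>> arm_command(
  targets=[
    {"travel": [0.33, 0, -0.24], "delta_rot": [0, 0, 0], "fingers": 1},
    {"travel": [0.33, 0, -0.24], "delta_rot": [0, 0, 0], "fingers": 1},
    {"travel": [0.33, 0, -0.24], "delta_rot": [0, 0, 0], "fingers": 0.6},
    {"travel": [0.33, 0.1, -0.24], "delta_rot": [0, 0, 0], "fingers": 0.4},
    {"travel": [0.3, 0.2, -0.2], "delta_rot": [0, 0, 0], "fingers": 0.2},
  ],
)

```text
clock: 3.38
tool_pos: [0.5846, 0.0597, 0.2025]
ee_rot: [[0.891, 0.003, 0.454], [-0.454, -0.0, 0.891], [0.003, -1.0, 0.001]]
contact_force: [-0.0, 0.5, -0.2]
grip_width: 0.0514
```

```bash
python3 st.py 0.5905 0.046 0.15; python3 - <<'E'
from ov import *
pt=grab_frame("top"); ps=grab_frame("scene")
D=-0.017
sg=[((-.03,-.12+D,.062),(.03,-.12+D,.062),G),((-.024,.094+D,.101),(.024,.094+D,.101),Y),((-.038,-.01+D,.05),(.038,-.01+D,.05),G)]
a=cv2.imread("pics/top0.png"); pt0=dict(pt,frame=a)
b=cv2.imread("pics/scene0.png"); ps0=dict(ps,frame=b)
ov(pt0,"pics/ovt2.png",sg,(210,150,310,220),8); ov(ps0,"pics/ovs2.png",sg,(210,160,290,235),8)
ov(ps,"pics/s3.png",sg,(180,120,330,240),5)
E
```

```text
t 3.38 tcp [0.5846 0.0597 0.2025] H [-0.0131  0.089   0.2025] yawz 62.99 down [ 3.3e-03 -2.0e-04 -1.0e+00] q [-0.071  0.119  1.826  0.     1.193 -1.17 ] w 0.0514
  F_H [-0.18  0.42 -0.18] M [-0.019 -0.021 -0.044]
  tool delta mm [11.3 52.5 -9.5]
```

View pics/ovt2.png

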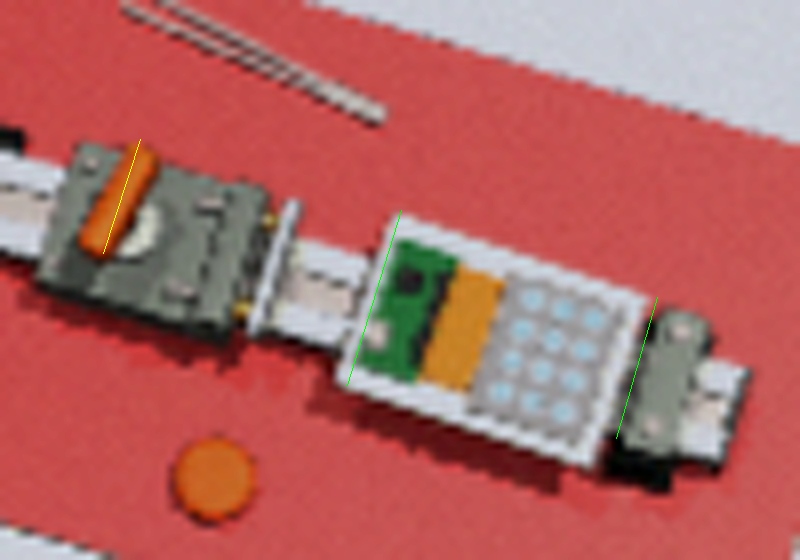

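View pics/ovs2.png

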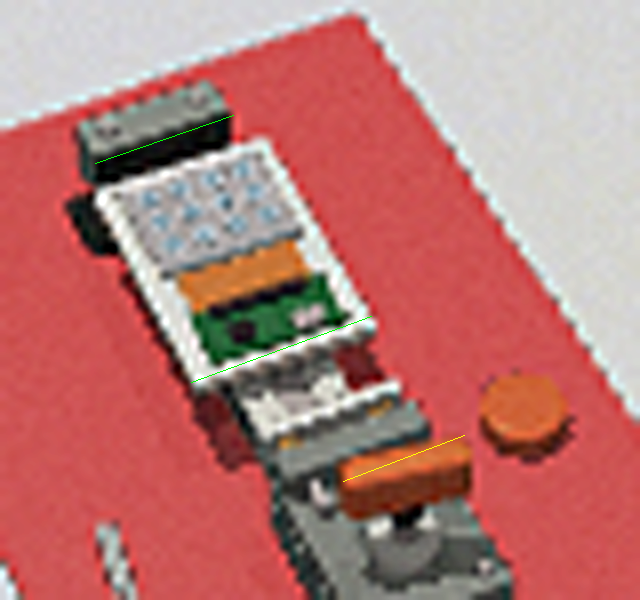

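View pics/s3.png

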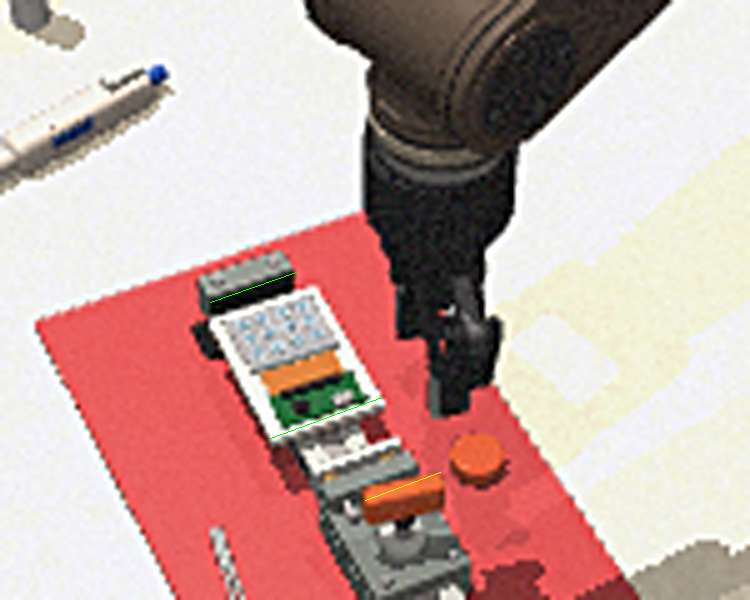

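>>> arm_command(
  targets=[
    {"travel": [0.14, 0, -0.1], "delta_rot": [0, 0, 0], "fingers": 0.2},
    {"travel": [0, 0.3, 0], "delta_rot": [0, 0, 0], "fingers": 0.2},
    {"travel": [0, 0.3, 0], "delta_rot": [0, 0, 0], "fingers": 0.2},
    {"travel": [0, 0, 0], "delta_rot": [0, 0, 0], "fingers": 0.2},
    {"travel": [0, 0, 0], "delta_rot": [0, 0, 0], "fingers": 0.2},
  ],
)

```text
clock: 4.1
tool_pos: [0.5921, 0.0461, 0.1432]
ee_rot: [[0.892, 0.003, 0.453], [-0.453, -0.0, 0.892], [0.003, -1.0, 0.001]]
contact_force: [-0.0, 0.3, 0.1]
grip_width: 0.0512
```

```bash
python3 st.py 0.593 0.0444 0.074; python3 - <<'E'
from ov import *
ps=grab_frame("scene"); pt=grab_frame("top")
ov(ps,"pics/s4.png",[],(210,150,310,225),8)
ov(pt,"pics/t4.png",[],(190,140,290,210),8)
E
```

```text
t 4.1 tcp [0.5921 0.0461 0.1432] H [-0.0017  0.0784  0.1432] yawz 63.07 down [ 2.7e-03 -2.0e-04 -1.0e+00] q [-0.093  0.196  1.855  0.     1.089 -1.194] w 0.0512
  F_H [-0.1   0.27  0.11] M [ 0.001  0.012 -0.034]
  tool delta mm [ 1.4 69.2 -1.2]
```

View pics/s4.png

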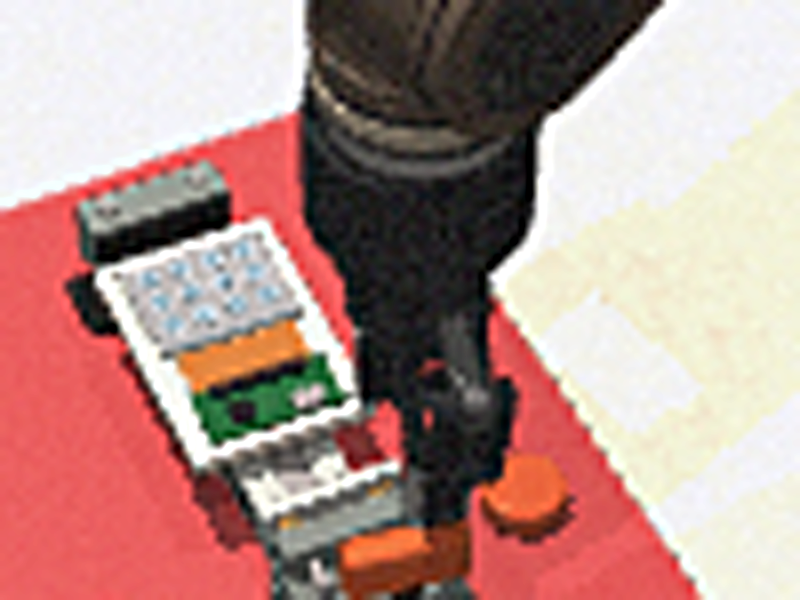

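View pics/t4.png

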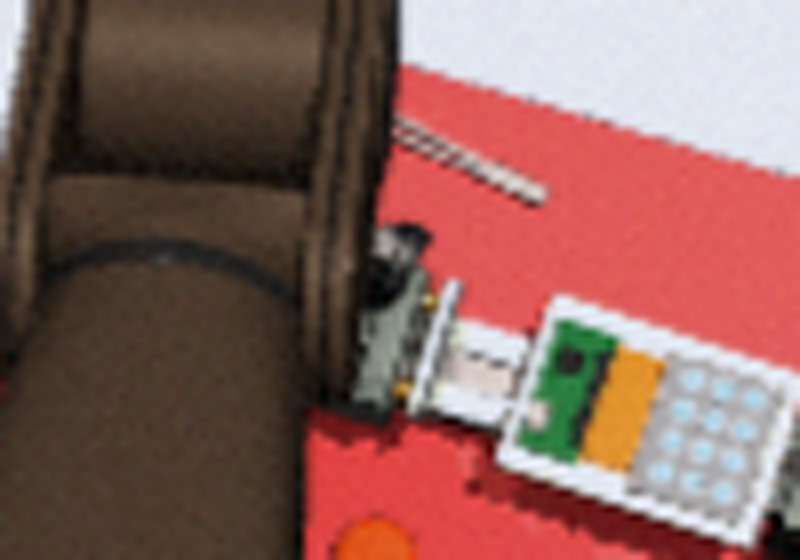

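>>> arm_command(
  targets=[
    {"travel": [0.01, 0.25, -0.01], "delta_rot": [0, 0, 0], "fingers": 0.2},
    {"travel": [0, 0.2, 0], "delta_rot": [0, 0, 0], "fingers": 0.2},
    {"travel": [0, 0.15, 0], "delta_rot": [0, 0, 0], "fingers": 0.2},
    {"travel": [0, 0.09, 0], "delta_rot": [0, 0, 0], "fingers": 0.2},
    {"travel": [0, 0, 0], "delta_rot": [0, 0, 0], "fingers": 0.2},
  ],
)

```text
clock: 4.82
tool_pos: [0.5911, 0.0446, 0.0715]
ee_rot: [[0.891, -0.001, 0.454], [-0.454, 0.0, 0.891], [-0.001, -1.0, -0.001]]
contact_force: [0.7, 0.4, 0.4]
grip_width: 0.0509
```

```bash
python3 st.py 0.593 0.0444 0.074
```

```text
t 4.83 tcp [0.5911 0.0446 0.0715] H [-0.0022  0.0767  0.0715] yawz 63.03 down [-1.5e-03  2.0e-04 -1.0e+00] q [-0.096  0.289  1.89   0.     0.964 -1.196] w 0.0509
  F_H [0.49 0.61 0.38] M [-0.018 -0.014 -0.01 ]
  tool delta mm [ 1.8 -2.5  0.7]
```

>>> arm_command(
  targets=[
    {"travel": [0.015, -0.02, 0], "delta_rot": [0, 0, 0], "fingers": 0.2},
    {"travel": [0, 0, 0], "delta_rot": [0, 0, 0], "fingers": -0.4},
    {"travel": [0, 0, 0], "delta_rot": [0, 0, 0], "fingers": -1},
    {"travel": [0, 0, 0], "delta_rot": [0, 0, 0], "fingers": -1},
    {"travel": [0, 0, 0], "delta_rot": [0, 0, 0], "fingers": -1},
  ],
)

```text
clock: 5.45
tool_pos: [0.5936, 0.0439, 0.0753]
ee_rot: [[0.891, 0.002, 0.454], [-0.454, 0.0, 0.891], [0.002, -1.0, 0.001]]
contact_force: [1.0, 0.6, 2.6]
grip_width: 0.0131
```

```bash
python3 st.py 0.593 0.0444 0.074
```

```text
t 5.45 tcp [0.5936 0.0439 0.0753] H [0.0004 0.0767 0.0753] yawz 63.0 down [ 1.8e-03  1.0e-04 -1.0e+00] q [-0.097  0.287  1.884  0.     0.968 -1.196] w 0.0131
  F_H [0.81 0.87 2.65] M [ 0.065 -0.076 -0.151]
  tool delta mm [-0.7  1.3  0.2]
```

>>> arm_command(
  targets=[
    {"travel": [0.008, 0, -0.05], "delta_rot": [0, 0, 0], "fingers": -1},
    {"travel": [0.008, 0, -0.05], "delta_rot": [0, 0, 0], "fingers": -1},
    {"travel": [0.008, 0, -0.05], "delta_rot": [0, 0, 0], "fingers": -1},
    {"travel": [0.008, 0, -0.05], "delta_rot": [0, 0, 0], "fingers": -1},
    {"travel": [0.008, 0, -0.05], "delta_rot": [0, 0, 0], "fingers": -1},
  ],
)

```text
clock: 6.08
tool_pos: [0.5855, 0.0195, 0.0752]
ee_rot: [[0.891, 0.001, 0.454], [-0.454, 0.0, 0.891], [0.001, -1.0, 0.001]]
contact_force: [1.3, 2.4, 6.0]
grip_width: 0.0135
```

```bash
python3 st.py; python3 - <<'E'
from ov import *
ps=grab_frame("scene"); pt=grab_frame("top")
ov(ps,"pics/s5.png",[],(210,150,310,225),8)
ov(pt,"pics/t5.png",[],(210,150,310,220),8)
E
```

```text
t 6.08 tcp [0.5855 0.0195 0.0752] H [0.0003 0.0511 0.0752] yawz 63.0 down [ 1.5e-03  3.0e-04 -1.0e+00] q [-1.400e-01  2.690e-01  1.907e+00  1.000e-03  9.640e-01 -1.240e+00] w 0.0135
  F_H [0.46 2.67 6.  ] M [ 0.358 -0.029 -0.177]
```

View pics/s5.png

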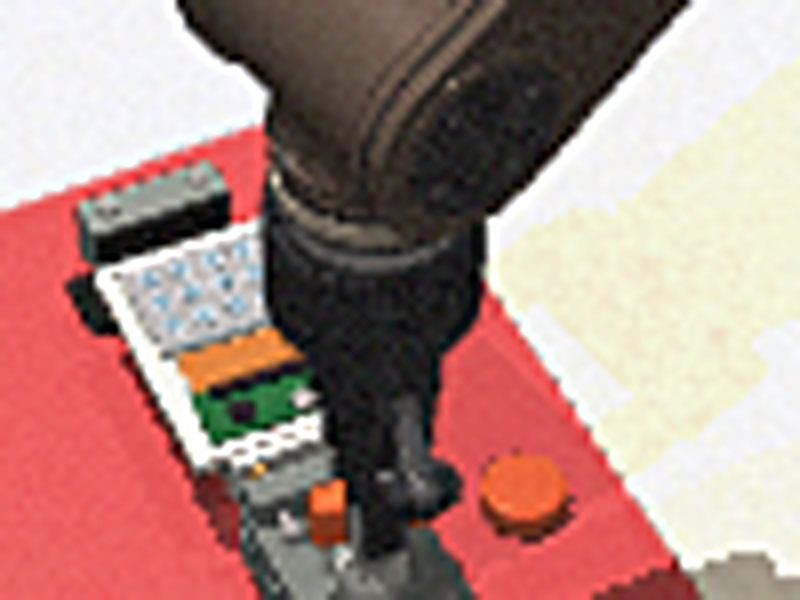

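View pics/t5.png

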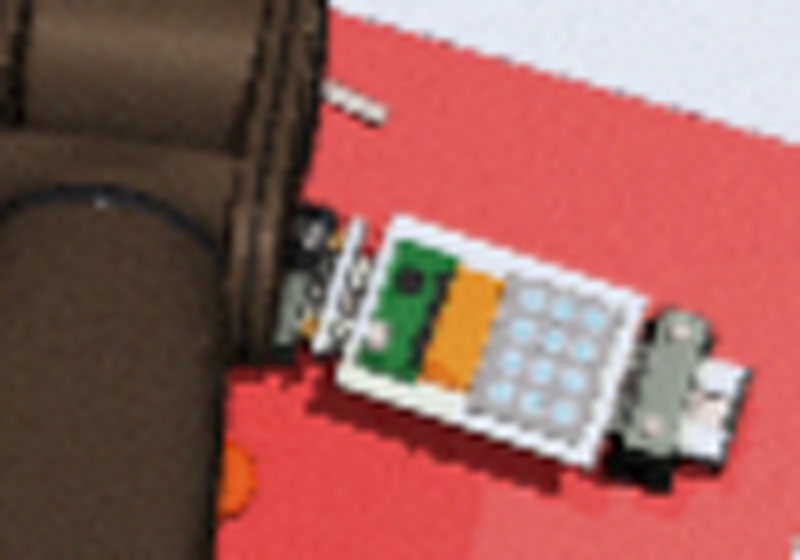

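>>> arm_command(
  targets=[
    {"travel": [0.002, -0.01, -0.01], "delta_rot": [0, 0, 0], "fingers": -1},
    {"travel": [0.001, 0, -0.01], "delta_rot": [0, 0, 0], "fingers": -1},
    {"travel": [0.002, 0, -0.01], "delta_rot": [0, 0, 0], "fingers": -1},
    {"travel": [0.001, 0, -0.01], "delta_rot": [0, 0, 0], "fingers": -1},
    {"travel": [0.002, 0, -0.01], "delta_rot": [0, 0, 0], "fingers": -1},
  ],
)

```text
clock: 6.8
tool_pos: [0.5839, 0.0148, 0.0753]
ee_rot: [[0.891, 0.001, 0.454], [-0.454, -0.0, 0.891], [0.001, -1.0, 0.0]]
contact_force: [3.4, 0.6, 0.6]
grip_width: 0.0127
```

```bash
python3 st.py
```

```text
t 6.8 tcp [0.5839 0.0148 0.0753] H [0.0001 0.0461 0.0753] yawz 63.03 down [ 1.e-03 -2.e-04 -1.e+00] q [-0.148  0.266  1.911 -0.     0.964 -1.248] w 0.0127
  F_H [3.01 1.6  0.58] M [ 0.074 -0.685 -0.113]
```

>>> arm_command(
  targets=[
    {"travel": [0.002, 0, -0.01], "delta_rot": [0, 0, 0], "fingers": -1},
    {"travel": [0.001, 0, -0.01], "delta_rot": [0, 0, 0], "fingers": -1},
    {"travel": [0.002, 0, -0.01], "delta_rot": [0, 0, 0], "fingers": -1},
    {"travel": [0, 0, 0], "delta_rot": [0, 0, 0], "fingers": -1},
    {"travel": [0, 0, 0], "delta_rot": [0, 0, 0], "fingers": -1},
  ],
)

```text
clock: 7.42
tool_pos: [0.5828, 0.012, 0.0753]
ee_rot: [[0.891, 0.001, 0.454], [-0.454, -0.0, 0.891], [0.001, -1.0, 0.0]]
contact_force: [5.7, 0.4, 0.3]
grip_width: 0.0127
```

```bash
python3 st.py
```

```text
t 7.42 tcp [0.5828 0.012  0.0753] H [0.     0.0431 0.0753] yawz 63.03 down [ 7.e-04 -1.e-04 -1.e+00] q [-0.153  0.264  1.914 -0.     0.963 -1.253] w 0.0127
  F_H [5.35 2.11 0.32] M [ 0.077 -0.899 -0.086]
```

>>> arm_command(
  targets=[
    {"travel": [0.004, 0, -0.01], "delta_rot": [0, 0, 0], "fingers": -1},
    {"travel": [0.003, 0, -0.01], "delta_rot": [0, 0, 0], "fingers": -1},
    {"travel": [0, 0, 0], "delta_rot": [0, 0, 0], "fingers": -1},
    {"travel": [0, 0, 0], "delta_rot": [0, 0, 0], "fingers": -1},
    {"travel": [0, 0, 0], "delta_rot": [0, 0, 0], "fingers": -1},
  ],
)

```text
clock: 8.05
tool_pos: [0.5823, 0.0099, 0.0753]
ee_rot: [[0.891, -0.0, 0.454], [-0.454, -0.0, 0.891], [-0.0, -1.0, -0.0]]
contact_force: [4.3, 1.0, 0.2]
grip_width: 0.0128
```

```bash
python3 st.py
```

```text
t 8.05 tcp [0.5823 0.0099 0.0753] H [0.0001 0.0409 0.0753] yawz 63.03 down [-2.e-04 -1.e-04 -1.e+00] q [-0.157  0.263  1.915 -0.     0.964 -1.257] w 0.0128
  F_H [3.73 2.29 0.18] M [ 0.127 -0.817 -0.171]
```

>>> arm_command(
  targets=[
    {"travel": [0.003, 0, -0.01], "delta_rot": [0, 0, 0], "fingers": -1},
    {"travel": [0.002, 0, -0.01], "delta_rot": [0, 0, 0], "fingers": -1},
    {"travel": [0, 0, 0], "delta_rot": [0, 0, 0], "fingers": -1},
    {"travel": [0, 0, 0], "delta_rot": [0, 0, 0], "fingers": -1},
    {"travel": [0, 0, 0], "delta_rot": [0, 0, 0], "fingers": -1},
  ],
)

```text
clock: 8.68
tool_pos: [0.5817, 0.0079, 0.0753]
ee_rot: [[0.891, -0.001, 0.454], [-0.454, -0.0, 0.891], [-0.0, -1.0, -0.0]]
contact_force: [2.9, 1.2, 1.0]
grip_width: 0.0128
```

```bash
python3 st.py
```

```text
t 8.68 tcp [0.5817 0.0079 0.0753] H [0.0002 0.0388 0.0753] yawz 63.03 down [-6.e-04 -1.e-04 -1.e+00] q [-0.161  0.262  1.916 -0.     0.964 -1.261] w 0.0128
  F_H [2.39 2.02 1.02] M [ 0.179 -0.548 -0.167]
```

>>> arm_command(
  targets=[
    {"travel": [0.003, 0, -0.01], "delta_rot": [0, 0, 0], "fingers": -1},
    {"travel": [0.002, 0, -0.01], "delta_rot": [0, 0, 0], "fingers": -1},
    {"travel": [0, 0, 0], "delta_rot": [0, 0, 0], "fingers": -1},
    {"travel": [0, 0, 0], "delta_rot": [0, 0, 0], "fingers": -1},
    {"travel": [0, 0, 0], "delta_rot": [0, 0, 0], "fingers": -1},
  ],
)

```text
clock: 9.3
tool_pos: [0.5811, 0.0059, 0.0753]
ee_rot: [[0.891, -0.001, 0.454], [-0.454, 0.0, 0.891], [-0.001, -1.0, -0.0]]
contact_force: [1.6, 1.8, 3.1]
grip_width: 0.0126
```

```bash
python3 st.py; python3 - <<'E'
from ov import *
pt=grab_frame("top")
ov(pt,"pics/t6.png",[],(210,150,310,220),8)
E
```

```text
t 9.3 tcp [0.5811 0.0059 0.0753] H [0.0002 0.0368 0.0753] yawz 63.03 down [-9.e-04  0.e+00 -1.e+00] q [-0.164  0.261  1.918 -0.     0.964 -1.264] w 0.0126
  F_H [0.95 2.17 3.11] M [ 0.345 -0.195 -0.082]
```

View pics/t6.png

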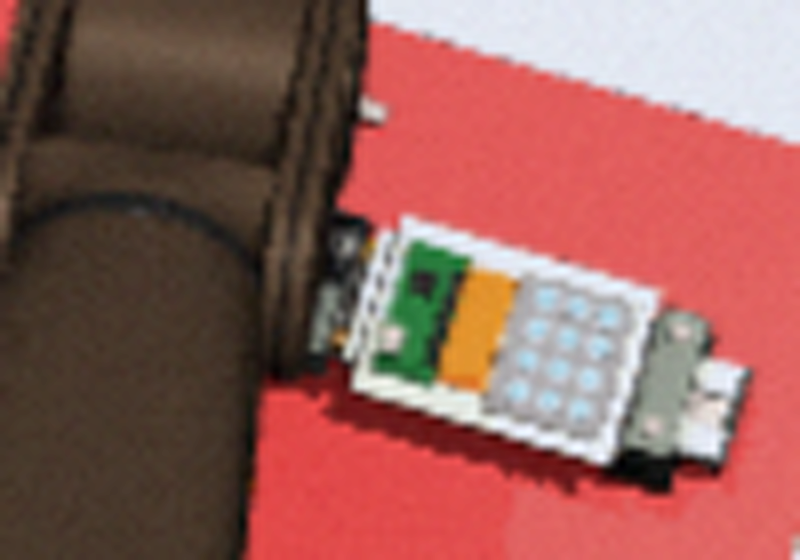

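>>> arm_command(
  targets=[
    {"travel": [0.002, 0, -0.01], "delta_rot": [0, 0, 0], "fingers": -1},
    {"travel": [0, 0, 0], "delta_rot": [0, 0, 0], "fingers": -1},
    {"travel": [0, 0, 0], "delta_rot": [0, 0, 0], "fingers": -1},
    {"travel": [0, 0, 0], "delta_rot": [0, 0, 0], "fingers": -1},
    {"travel": [0, 0, 0], "delta_rot": [0, 0, 0], "fingers": -1},
  ],
)

```text
clock: 9.98
tool_pos: [0.5809, 0.005, 0.0753]
ee_rot: [[0.891, -0.001, 0.454], [-0.454, 0.0, 0.891], [-0.001, -1.0, -0.0]]
contact_force: [-0.4, 2.3, 4.0]
grip_width: 0.013
```

```bash
python3 st.py
```

```text
t 9.97 tcp [0.5809 0.005  0.0753] H [0.0003 0.0359 0.0753] yawz 63.03 down [-6.e-04  2.e-04 -1.e+00] q [-0.166  0.26   1.918  0.     0.964 -1.266] w 0.013
  F_H [-1.05  2.09  3.97] M [ 0.49  -0.038 -0.146]
```

>>> arm_command(
  targets=[
    {"travel": [0.002, 0, -0.01], "delta_rot": [0, 0, 0], "fingers": -1},
    {"travel": [0, 0, 0], "delta_rot": [0, 0, 0], "fingers": -1},
    {"travel": [0, 0, 0], "delta_rot": [0, 0, 0], "fingers": -1},
    {"travel": [0, 0, 0], "delta_rot": [0, 0, 0], "fingers": -1},
    {"travel": [0, 0, 0], "delta_rot": [0, 0, 0], "fingers": -1},
  ],
)

```text
clock: 10.6
tool_pos: [0.5806, 0.004, 0.0752]
ee_rot: [[0.891, -0.001, 0.454], [-0.454, 0.0, 0.891], [-0.001, -1.0, -0.0]]
contact_force: [-1.6, 1.9, 3.0]
grip_width: 0.0132
```

```bash
python3 st.py
```

```text
t 10.6 tcp [0.5806 0.004  0.0752] H [0.0004 0.0348 0.0752] yawz 63.02 down [-7.e-04  1.e-04 -1.e+00] q [-0.168  0.26   1.919 -0.     0.964 -1.268] w 0.0132
  F_H [-2.14  1.35  2.99] M [ 0.486  0.202 -0.161]
```

>>> arm_command(
  targets=[
    {"travel": [0, 0, -0.01], "delta_rot": [0, 0, 0], "fingers": -1},
    {"travel": [0, 0, 0], "delta_rot": [0, 0, 0], "fingers": -1},
    {"travel": [0, 0, 0], "delta_rot": [0, 0, 0], "fingers": -1},
    {"travel": [0, 0, 0], "delta_rot": [0, 0, 0], "fingers": -1},
    {"travel": [0, 0, 0], "delta_rot": [0, 0, 0], "fingers": -1},
  ],
)

```text
clock: 11.22
tool_pos: [0.5803, 0.0032, 0.0753]
ee_rot: [[0.891, -0.0, 0.454], [-0.454, 0.0, 0.891], [-0.0, -1.0, 0.0]]
contact_force: [-1.1, 3.9, 2.9]
grip_width: 0.0134
```

```bash
python3 st.py
```

```text
t 11.22 tcp [0.5803 0.0032 0.0753] H [0.0004 0.034  0.0753] yawz 63.02 down [-1.e-04  2.e-04 -1.e+00] q [-0.169  0.259  1.92   0.     0.963 -1.269] w 0.0134
  F_H [-2.23  3.38  2.91] M [ 0.738  0.128 -0.207]
```

>>> arm_command(
  targets=[
    {"travel": [0.001, 0, -0.01], "delta_rot": [0, 0, 0], "fingers": -1},
    {"travel": [0, 0, 0], "delta_rot": [0, 0, 0], "fingers": -1},
    {"travel": [0, 0, 0], "delta_rot": [0, 0, 0], "fingers": -1},
    {"travel": [0, 0, 0], "delta_rot": [0, 0, 0], "fingers": -1},
    {"travel": [0, 0, 0], "delta_rot": [0, 0, 0], "fingers": -1},
  ],
)

```text
clock: 11.85
tool_pos: [0.58, 0.0022, 0.0753]
ee_rot: [[0.891, -0.0, 0.454], [-0.454, 0.0, 0.891], [-0.0, -1.0, 0.0]]
contact_force: [0.0, 5.4, 1.7]
grip_width: 0.0131
```

```bash
python3 st.py; python3 - <<'E'
from ov import *
pt=grab_frame("top")
ov(pt,"pics/t7.png",[],(210,150,310,220),8)
E
```

```text
t 11.85 tcp [0.58   0.0022 0.0753] H [0.0003 0.033  0.0753] yawz 63.02 down [-1.e-04  2.e-04 -1.e+00] q [-0.171  0.258  1.921  0.     0.963 -1.271] w 0.0131
  F_H [-1.65  5.11  1.74] M [ 0.965 -0.034 -0.096]
```

View pics/t7.png

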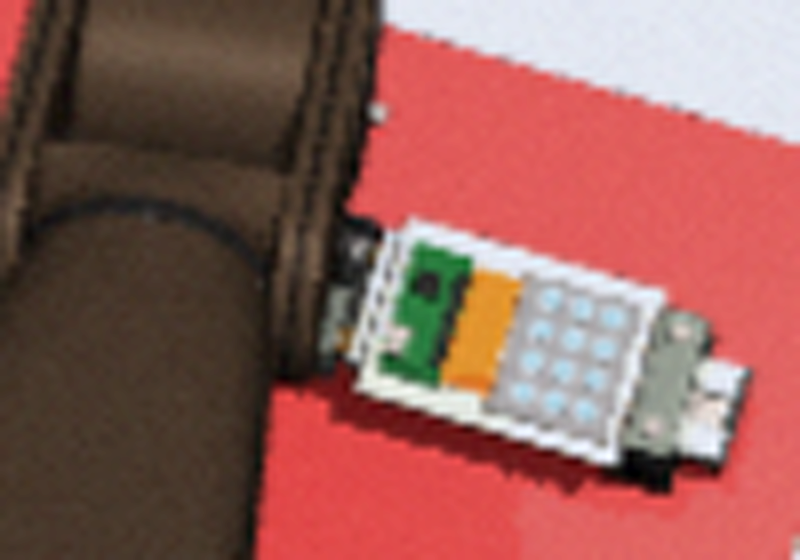

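>>> arm_command(
  targets=[
    {"travel": [0.002, 0, -0.01], "delta_rot": [0, 0, 0], "fingers": -1},
    {"travel": [0, 0, 0], "delta_rot": [0, 0, 0], "fingers": -1},
    {"travel": [0, 0, 0], "delta_rot": [0, 0, 0], "fingers": -1},
    {"travel": [0, 0, 0], "delta_rot": [0, 0, 0], "fingers": -1},
    {"travel": [0, 0, 0], "delta_rot": [0, 0, 0], "fingers": -1},
  ],
)

```text
clock: 12.52
tool_pos: [0.5797, 0.0013, 0.0753]
ee_rot: [[0.891, 0.0, 0.454], [-0.454, 0.0, 0.891], [-0.0, -1.0, 0.0]]
contact_force: [0.7, 6.3, 2.6]
grip_width: 0.0127
```

```bash
python3 - <<'E'
from st import *
st()
for i in range(4):
    p=grab_frame("top" if i%2 else "scene"); s=telemetry.sense(); print((R.T@s["contact_force"]).round(2),toH(s["tool_pos"]).round(5),s["ft_torque"].round(3))
    cv2.imwrite(f"pics/r{i}.png",p["frame"])
from ov import *
ov(p,"pics/t8.png",[],(240,160,310,220),9)
E
```

```text
t 12.53 tcp [0.5797 0.0013 0.0753] H [0.0004 0.032  0.0753] yawz 63.02 down [ 0.e+00  4.e-04 -1.e+00] q [-0.173  0.258  1.921  0.     0.963 -1.273] w 0.0127
  F_H [-1.3   6.21  2.57] M [ 1.053  0.009 -0.118]
[-1.17  4.49  2.25] [0.00037 0.03201 0.07529] [ 1.039 -0.006 -0.127]
[-1.21  4.6   1.54] [0.00035 0.032   0.07528] [ 0.958  0.009 -0.103]
[-1.05  5.59  2.27] [0.00037 0.03202 0.0753 ] [ 0.99   0.045 -0.185]
[-1.22  4.45  2.49] [0.00038 0.03201 0.07528] [ 1.033 -0.033 -0.084]
```

View pics/t8.png

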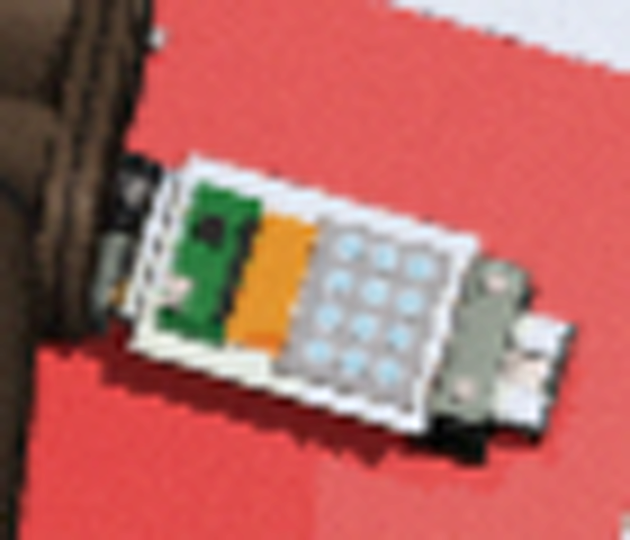

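>>> arm_command(
  targets=[
    {"travel": [0, 0, 0], "delta_rot": [0, 0, 0], "fingers": -1},
    {"travel": [0, 0, 0], "delta_rot": [0, 0, 0], "fingers": -1},
    {"travel": [0, 0, 0], "delta_rot": [0, 0, 0], "fingers": -1},
    {"travel": [0, 0, -0.003], "delta_rot": [0, 0, 0], "fingers": -1},
    {"travel": [0, 0, -0.003], "delta_rot": [0, 0, 0], "fingers": -1},
  ],
)

```text
clock: 13.35
tool_pos: [0.5796, 0.001, 0.0753]
ee_rot: [[0.891, 0.0, 0.454], [-0.454, 0.001, 0.891], [0.0, -1.0, 0.001]]
contact_force: [0.2, 6.2, 1.4]
grip_width: 0.013
```

```bash
cat > av.py <<'E'
from st import *
F=[];M=[]
st()
for i in range(8):
    grab_frame("top"); s=telemetry.sense(); F.append(R.T@s["contact_force"]); M.append(s["ft_torque"])
    if i in(1,7): print(toH(s["tool_pos"]).round(5))
print("avF",np.mean(F,0).round(2),"Fy",np.array(F)[:,1].round(1),"avM_H",(R.T@np.mean(M,0)).round(3), "t",s["clock"], "w",round(s["grip_width"],4))
E
python3 av.py
```

```text
t 13.35 tcp [0.5796 0.001  0.0753] H [0.0003 0.0317 0.0753] yawz 63.01 down [ 5.e-04  9.e-04 -1.e+00] q [-1.740e-01  2.570e-01  1.922e+00  1.000e-03  9.620e-01 -1.274e+00] w 0.013
  F_H [-1.75  6.    1.44] M [ 1.158 -0.063 -0.061]
[0.00033 0.03167 0.07528]
[0.00033 0.03164 0.07527]
avF [-1.54  5.77  1.78] Fy [5.9 5.8 5.5 5.8 5.4 6.3 5.9 5.6] avM_H [ 1.115  0.284 -0.136] t 13.75 w 0.0132
```

>>> arm_command(
  targets=[
    {"travel": [0, 0, 0], "delta_rot": [0, 0, 0], "fingers": -1},
    {"travel": [0, 0, 0], "delta_rot": [0, 0, 0], "fingers": -1},
    {"travel": [0, 0, 0], "delta_rot": [0, 0, 0], "fingers": -1},
    {"travel": [0, 0, 0.005], "delta_rot": [0, 0, 0], "fingers": -1},
    {"travel": [0, 0, 0.005], "delta_rot": [0, 0, 0], "fingers": -1},
  ],
)

```text
clock: 14.38
tool_pos: [0.5797, 0.0012, 0.0752]
ee_rot: [[0.891, -0.001, 0.453], [-0.453, -0.001, 0.891], [-0.0, -1.0, -0.001]]
contact_force: [-0.3, 2.6, 2.6]
grip_width: 0.013
```

```bash
python3 av.py
```

```text
t 14.38 tcp [0.5797 0.0012 0.0752] H [0.0004 0.0319 0.0752] yawz 63.04 down [-8.e-04 -7.e-04 -1.e+00] q [-1.730e-01  2.580e-01  1.921e+00 -1.000e-03  9.630e-01 -1.272e+00] w 0.013
  F_H [-1.1   2.35  2.64] M [ 0.587  0.212 -0.174]
[0.00036 0.03189 0.07524]
[0.00039 0.03204 0.07525]
avF [-2.17  2.56  2.41] Fy [2.5 2.6 3.3 2.3 2.3 2.5 2.5 2.4] avM_H [ 0.546  0.416 -0.119] t 14.775 w 0.0128
```

>>> arm_command(
  targets=[
    {"travel": [0.001, 0, -0.004], "delta_rot": [0, 0, 0], "fingers": -1},
    {"travel": [0.001, 0, -0.004], "delta_rot": [0, 0, 0], "fingers": -1},
    {"travel": [0, 0, 0], "delta_rot": [0, 0, 0], "fingers": -1},
    {"travel": [0, 0, 0], "delta_rot": [0, 0, 0], "fingers": -1},
    {"travel": [0, 0, 0], "delta_rot": [0, 0, 0], "fingers": -1},
  ],
)

```text
clock: 15.4
tool_pos: [0.5798, 0.0012, 0.0753]
ee_rot: [[0.891, 0.0, 0.454], [-0.454, 0.001, 0.891], [-0.0, -1.0, 0.001]]
contact_force: [-0.8, 4.9, 2.5]
grip_width: 0.013
```

```bash
python3 av.py
```

```text
t 15.4 tcp [0.5798 0.0012 0.0753] H [0.0004 0.0319 0.0753] yawz 63.01 down [ 1.e-04  1.e-03 -1.e+00] q [-1.730e-01  2.580e-01  1.921e+00  1.000e-03  9.630e-01 -1.274e+00] w 0.013
  F_H [-2.25  4.38  2.48] M [ 0.949  0.158 -0.131]
[0.00043 0.03192 0.0753 ]
[0.00042 0.0319  0.07529]
avF [-2.51  4.85  2.08] Fy [5.1 4.3 5.7 4.6 4.5 4.9 5.3 4.3] avM_H [ 0.884  0.465 -0.118] t 15.8 w 0.0129
```

>>> arm_command(
  targets=[
    {"travel": [0, 0.001, 0], "delta_rot": [0, 0.05, 0], "fingers": -1},
    {"travel": [0, 0.001, 0], "delta_rot": [0, 0.05, 0], "fingers": -1},
    {"travel": [0, 0.002, 0], "delta_rot": [0, 0.05, 0], "fingers": -1},
    {"travel": [0, 0.002, 0], "delta_rot": [0, 0.05, 0], "fingers": -1},
    {"travel": [0, 0.001, 0], "delta_rot": [0, 0.05, 0], "fingers": -1},
  ],
)

```text
clock: 16.42
tool_pos: [0.5795, 0.001, 0.0745]
ee_rot: [[0.649, -0.001, 0.761], [-0.761, 0.0, 0.649], [-0.001, -1.0, -0.0]]
contact_force: [-1.1, 3.8, 2.2]
grip_width: 0.013
```

```bash
python3 av.py
```

```text
t 16.43 tcp [0.5795 0.001  0.0745] H [0.0003 0.0316 0.0745] yawz 40.46 down [-6.e-04  1.e-04 -1.e+00] q [-0.173  0.259  1.922  0.     0.962 -0.879] w 0.013
  F_H [-2.22  3.26  2.17] M [0.847 0.232 0.106]
[0.00031 0.03161 0.07453]
[0.00028 0.03158 0.07446]
avF [-2.94  4.19  2.08] Fy [3.7 3.7 4.4 4.6 3.7 4.2 4.3 4.8] avM_H [ 0.797  0.508 -0.051] t 16.825 w 0.0131
```

>>> arm_command(
  targets=[
    {"travel": [0.001, 0, -0.005], "delta_rot": [0, 0, 0], "fingers": -1},
    {"travel": [0, 0.002, 0], "delta_rot": [0, 0.06, 0], "fingers": -1},
    {"travel": [0, 0.002, 0], "delta_rot": [0, 0.06, 0], "fingers": -1},
    {"travel": [0, 0.002, 0], "delta_rot": [0, 0.06, 0], "fingers": -1},
    {"travel": [0, 0.002, 0], "delta_rot": [0, 0.06, 0], "fingers": -1},
  ],
)

```text
clock: 17.45
tool_pos: [0.5792, 0.0007, 0.0737]
ee_rot: [[0.323, -0.001, 0.946], [-0.946, 0.001, 0.323], [-0.001, -1.0, -0.0]]
contact_force: [-1.8, 5.8, 1.4]
grip_width: 0.0126
```

```bash
python3 av.py
```

```text
t 17.45 tcp [0.5792 0.0007 0.0737] H [0.0001 0.0312 0.0737] yawz 18.85 down [-6.e-04  5.e-04 -1.e+00] q [-0.174  0.259  1.923  0.     0.96  -0.503] w 0.0126
  F_H [-3.55  4.97  1.43] M [1.053 0.355 0.144]
[7.000e-05 3.122e-02 7.373e-02]
[9.000e-05 3.119e-02 7.372e-02]
avF [-3.11  4.69  2.45] Fy [5.4 4.3 4.1 4.4 4.7 5.5 3.8 5.4] avM_H [ 0.845  0.574 -0.077] t 17.85 w 0.013
```

>>> arm_command(
  targets=[
    {"travel": [0, 0.002, 0], "delta_rot": [0, 0.06, 0], "fingers": -1},
    {"travel": [0, 0.002, 0], "delta_rot": [0, 0.06, 0], "fingers": -1},
    {"travel": [0, 0.002, 0], "delta_rot": [0, 0.06, 0], "fingers": -1},
    {"travel": [0, 0.002, 0], "delta_rot": [0, 0.06, 0], "fingers": -1},
    {"travel": [0, 0.002, 0], "delta_rot": [0, 0.06, 0], "fingers": -1},
  ],
)

```text
clock: 18.48
tool_pos: [0.5788, 0.0006, 0.0727]
ee_rot: [[-0.142, -0.002, 0.99], [-0.99, 0.0, -0.142], [-0.0, -1.0, -0.002]]
contact_force: [-2.9, 5.6, 3.8]
grip_width: 0.0128
```

```bash
python3 av.py
```

```text
t 18.48 tcp [0.5788 0.0006 0.0727] H [-0.0003  0.031   0.0727] yawz -8.14 down [-2.e-03  5.e-04 -1.e+00] q [-0.174  0.26   1.924  0.     0.96  -0.032] w 0.0128
  F_H [-4.46  4.46  3.83] M [1.007 0.555 0.103]
[-0.00032  0.03106  0.07275]
[-0.00031  0.03105  0.07274]
avF [-4.25  4.04  3.58] Fy [4.7 3.7 3.7 3.4 5.2 4.2 3.4 4. ] avM_H [ 0.742  0.773 -0.085] t 18.875 w 0.0129
```

>>> arm_command(
  targets=[
    {"travel": [0, 0, 0], "delta_rot": [0, 0, 0], "fingers": -1},
    {"travel": [0, 0, 0], "delta_rot": [0, 0, 0], "fingers": -1},
    {"travel": [0, -0.003, -0.006], "delta_rot": [0, 0, 0], "fingers": -1},
    {"travel": [0.002, 0, 0], "delta_rot": [0, 0, 0], "fingers": -1},
    {"travel": [0.002, 0, 0], "delta_rot": [0, 0, 0], "fingers": -1},
  ],
)

```text
clock: 19.5
tool_pos: [0.5787, 0.0006, 0.0728]
ee_rot: [[-0.14, -0.0, 0.99], [-0.99, 0.001, -0.14], [-0.001, -1.0, -0.0]]
contact_force: [-0.5, 5.9, 0.5]
grip_width: 0.0134
```

```bash
python3 av.py
```

```text
t 19.5 tcp [0.5787 0.0006 0.0728] H [-0.0004  0.031   0.0728] yawz -8.05 down [-0.      0.0013 -1.    ] q [-0.175  0.259  1.925  0.002  0.958 -0.035] w 0.0134
  F_H [-2.27  5.52  0.49] M [ 1.107  0.11  -0.118]
[-0.00042  0.03096  0.07282]
[-0.0004   0.03094  0.07283]
avF [-2.23  5.47  1.31] Fy [5.4 5.6 5.6 5.5 5.8 5.8 5.1 5.1] avM_H [ 1.008  0.444 -0.068] t 19.9 w 0.0131
```

>>> arm_command(
  targets=[
    {"travel": [0, 0, 0], "delta_rot": [0, 0, 0], "fingers": -1},
    {"travel": [0, 0, 0], "delta_rot": [0, 0, 0], "fingers": -1},
    {"travel": [0, 0, 0], "delta_rot": [0, 0, 0], "fingers": -1},
    {"travel": [-0.005, 0, 0], "delta_rot": [0, 0, 0], "fingers": -1},
    {"travel": [-0.005, 0, 0], "delta_rot": [0, 0, 0], "fingers": -1},
  ],
)

```text
clock: 20.52
tool_pos: [0.5787, 0.0008, 0.0728]
ee_rot: [[-0.14, -0.0, 0.99], [-0.99, -0.001, -0.14], [0.001, -1.0, -0.0]]
contact_force: [-1.1, 2.0, -0.2]
grip_width: 0.0127
```

```bash
python3 av.py
```

```text
t 20.52 tcp [0.5787 0.0008 0.0728] H [-0.0004  0.0312  0.0728] yawz -8.03 down [-5.e-04 -5.e-04 -1.e+00] q [-1.740e-01  2.590e-01  1.925e+00 -1.000e-03  9.580e-01 -3.300e-02] w 0.0127
  F_H [-1.7   1.55 -0.18] M [ 0.569  0.231 -0.14 ]
[-0.00042  0.03116  0.07286]
[-0.00043  0.03122  0.07287]
avF [-1.75  2.9  -0.14] Fy [3.3 2.8 3.1 2.6 3.2 3.2 2.1 3. ] avM_H [ 0.511  0.391 -0.07 ] t 20.925 w 0.0126
```

>>> arm_command(
  targets=[
    {"travel": [0.003, 0, -0.002], "delta_rot": [0, 0, 0], "fingers": -1},
    {"travel": [0.003, 0, -0.001], "delta_rot": [0, 0, 0], "fingers": -1},
    {"travel": [0.003, 0, -0.001], "delta_rot": [0, 0, 0], "fingers": -1},
    {"travel": [0.003, 0, -0.001], "delta_rot": [0, 0, 0], "fingers": -1},
    {"travel": [0, 0, 0], "delta_rot": [0, 0, 0], "fingers": -1},
  ],
)

```text
clock: 21.55
tool_pos: [0.5785, 0.0005, 0.0729]
ee_rot: [[-0.141, 0.001, 0.99], [-0.99, 0.001, -0.141], [-0.001, -1.0, 0.001]]
contact_force: [1.0, 6.1, -2.7]
grip_width: 0.013
```

```bash
python3 av.py
```

```text
t 21.55 tcp [5.785e-01 5.000e-04 7.290e-02] H [-0.0005  0.0308  0.0729] yawz -8.1 down [ 0.0011  0.0012 -1.    ] q [-0.175  0.258  1.926  0.002  0.957 -0.035] w 0.013
  F_H [-0.89  6.1  -2.68] M [ 1.041 -0.223 -0.018]
[-0.00051  0.03082  0.07291]
[-0.0005   0.03079  0.07291]
avF [-0.81  6.01 -2.64] Fy [6.4 6.6 5.8 5.9 5.9 5.1 6.  6.3] avM_H [ 1.051  0.135 -0.046] t 21.95 w 0.0132
```

>>> arm_command(
  targets=[
    {"travel": [0.003, 0.003, 0], "delta_rot": [0, 0.06, 0], "fingers": -1},
    {"travel": [0, 0.002, 0], "delta_rot": [0, 0.06, 0], "fingers": -1},
    {"travel": [0, 0.002, 0], "delta_rot": [0, 0.06, 0], "fingers": -1},
    {"travel": [0, 0.002, 0], "delta_rot": [0, 0.06, 0], "fingers": -1},
    {"travel": [0, 0.002, 0], "delta_rot": [0, 0.06, 0], "fingers": -1},
  ],
)

```text
clock: 22.58
tool_pos: [0.5781, 0.0004, 0.0719]
ee_rot: [[-0.577, -0.0, 0.817], [-0.817, 0.001, -0.577], [-0.001, -1.0, -0.001]]
contact_force: [-1.0, 6.6, -0.9]
grip_width: 0.0128
```

```bash
python3 av.py
```

```text
t 22.57 tcp [5.781e-01 4.000e-04 7.190e-02] H [-0.0009  0.0306  0.0719] yawz -35.21 down [-4.0e-04  1.5e-03 -1.0e+00] q [-0.175  0.259  1.927  0.002  0.956  0.438] w 0.0128
  F_H [-2.99  5.98 -0.88] M [1.155 0.087 0.125]
[-0.00094  0.03065  0.07192]
[-0.0009   0.03064  0.07195]
avF [-2.11  5.89 -0.91] Fy [5.8 6.  5.7 5.9 6.5 5.8 5.8 5.6] avM_H [ 1.082  0.399 -0.074] t 22.975 w 0.0129
```

>>> arm_command(
  targets=[
    {"travel": [0.001, 0.001, -0.003], "delta_rot": [0, 0.04, 0], "fingers": -1},
    {"travel": [0, 0.001, 0], "delta_rot": [0, 0.04, 0], "fingers": -1},
    {"travel": [0, 0.001, 0], "delta_rot": [0, 0.04, 0], "fingers": -1},
    {"travel": [0, 0.002, 0], "delta_rot": [0, 0.04, 0], "fingers": -1},
    {"travel": [0, 0.001, 0], "delta_rot": [0, 0.04, 0], "fingers": -1},
  ],
)

```text
clock: 23.6
tool_pos: [0.5778, 0.0006, 0.0713]
ee_rot: [[-0.8, -0.0, 0.6], [-0.6, 0.002, -0.8], [-0.001, -1.0, -0.001]]
contact_force: [0.0, 6.9, -0.7]
grip_width: 0.0133
```

```bash
python3 av.py
```

```text
t 23.6 tcp [0.5778 0.0006 0.0713] H [-0.0012  0.0307  0.0713] yawz -53.16 down [-2.0e-04  1.6e-03 -1.0e+00] q [-0.175  0.26   1.927  0.002  0.955  0.751] w 0.0133
  F_H [-2.1   6.57 -0.71] M [1.218 0.041 0.203]
[-0.00123  0.03073  0.07132]
[-0.00125  0.03071  0.07128]
avF [-2.3   6.25 -1.21] Fy [6.4 6.3 6.1 6.7 5.9 6.3 5.6 6.6] avM_H [ 1.129  0.397 -0.025] t 24.0 w 0.0129
```

>>> arm_command(
  targets=[
    {"travel": [0, 0.001, 0], "delta_rot": [0, 0.04, 0], "fingers": -1},
    {"travel": [0, 0.001, 0], "delta_rot": [0, 0.04, 0], "fingers": -1},
    {"travel": [0, 0.001, 0], "delta_rot": [0, 0.04, 0], "fingers": -1},
    {"travel": [0, 0.002, 0], "delta_rot": [0, 0.04, 0], "fingers": -1},
    {"travel": [0, 0.001, 0], "delta_rot": [0, 0.04, 0], "fingers": -1},
  ],
)

```text
clock: 24.62
tool_pos: [0.5777, 0.0007, 0.0707]
ee_rot: [[-0.946, -0.001, 0.323], [-0.323, 0.002, -0.946], [0.0, -1.0, -0.002]]
contact_force: [0.2, 6.9, -1.4]
grip_width: 0.0132
```

```bash
python3 av.py
```

```text
t 24.62 tcp [0.5777 0.0007 0.0707] H [-0.0014  0.0308  0.0707] yawz -71.16 down [-6.0e-04  1.9e-03 -1.0e+00] q [-0.175  0.261  1.928  0.002  0.954  1.066] w 0.0132
  F_H [-1.95  6.61 -1.37] M [1.314 0.064 0.122]
[-0.00142  0.03081  0.07069]
[-0.00143  0.0308   0.07067]
avF [-2.55  6.4  -0.97] Fy [7.  5.9 6.7 5.2 6.2 6.6 7.8 5.7] avM_H [ 1.172  0.496 -0.016] t 25.025 w 0.0129
```

>>> arm_command(
  targets=[
    {"travel": [0, 0, 0], "delta_rot": [0, 0, 0], "fingers": -1},
    {"travel": [0.002, 0, -0.002], "delta_rot": [0, 0, 0], "fingers": -1},
    {"travel": [0, 0, 0], "delta_rot": [0, 0, 0], "fingers": -1},
    {"travel": [-0.003, 0, -0.004], "delta_rot": [0, 0, 0], "fingers": -1},
    {"travel": [-0.003, 0, -0.004], "delta_rot": [0, 0, 0], "fingers": -1},
  ],
)

```text
clock: 25.65
tool_pos: [0.5777, 0.0009, 0.0707]
ee_rot: [[-0.946, -0.001, 0.325], [-0.325, 0.0, -0.946], [0.001, -1.0, -0.0]]
contact_force: [-1.0, 3.8, -0.3]
grip_width: 0.0128
```

```bash
python3 av.py
```

```text
t 25.65 tcp [0.5777 0.0009 0.0707] H [-0.0014  0.031   0.0707] yawz -71.05 down [-8.e-04  1.e-04 -1.e+00] q [-0.174  0.261  1.928 -0.     0.954  1.066] w 0.0128
  F_H [-2.13  3.25 -0.27] M [0.705 0.202 0.023]
[-0.00143  0.03097  0.07069]
[-0.00144  0.03094  0.07067]
avF [-2.48  4.01 -1.08] Fy [3.  3.3 4.3 3.3 4.6 4.6 3.3 5.7] avM_H [ 0.786  0.501 -0.029] t 26.05 w 0.0131
```

>>> arm_command(
  targets=[
    {"travel": [0.003, 0, 0.004], "delta_rot": [0, 0, 0], "fingers": -1},
    {"travel": [0.003, 0, 0.004], "delta_rot": [0, 0, 0], "fingers": -1},
    {"travel": [0, 0, 0], "delta_rot": [0, 0, 0], "fingers": -1},
    {"travel": [0, 0, 0], "delta_rot": [0, 0, 0], "fingers": -1},
    {"travel": [0, 0, 0], "delta_rot": [0, 0, 0], "fingers": -1},
  ],
)

```text
clock: 26.68
tool_pos: [0.5776, 0.0005, 0.0707]
ee_rot: [[-0.946, -0.0, 0.324], [-0.324, 0.002, -0.946], [-0.0, -1.0, -0.002]]
contact_force: [-1.2, 7.1, -1.6]
grip_width: 0.013
```

```bash
python3 av.py
```

```text
t 26.68 tcp [5.776e-01 5.000e-04 7.070e-02] H [-0.0014  0.0306  0.0707] yawz -71.1 down [-1.0e-04  1.6e-03 -1.0e+00] q [-0.175  0.26   1.928  0.002  0.953  1.064] w 0.013
  F_H [-3.3   6.41 -1.62] M [ 1.289  0.169 -0.033]
[-0.00146  0.03057  0.07068]
[-0.00143  0.03058  0.0707 ]
avF [-2.63  6.19 -1.24] Fy [6.4 5.6 6.3 6.4 6.7 5.8 6.  6.3] avM_H [ 1.168  0.517 -0.01 ] t 27.075 w 0.013
```

>>> arm_command(
  targets=[
    {"travel": [0.001, 0.001, -0.001], "delta_rot": [0, 0.04, 0], "fingers": -1},
    {"travel": [0, 0.001, 0], "delta_rot": [0, 0.04, 0], "fingers": -1},
    {"travel": [0, 0.001, 0], "delta_rot": [0, 0.04, 0], "fingers": -1},
    {"travel": [0, 0.002, 0], "delta_rot": [0, 0.04, 0], "fingers": -1},
    {"travel": [0, 0.001, 0], "delta_rot": [0, 0.04, 0], "fingers": -1},
  ],
)

```text
clock: 27.7
tool_pos: [0.5775, 0.0008, 0.0701]
ee_rot: [[-1.0, -0.0, 0.014], [-0.014, 0.002, -1.0], [-0.0, -1.0, -0.002]]
contact_force: [-0.1, 7.9, -1.5]
grip_width: 0.0129
```

```bash
python3 av.py
```

```text
t 27.7 tcp [0.5775 0.0008 0.0701] H [-0.0016  0.0308  0.0701] yawz -89.18 down [-0.      0.0017 -1.    ] q [-0.175  0.261  1.929  0.002  0.952  1.38 ] w 0.0129
  F_H [-2.58  7.49 -1.52] M [1.385 0.121 0.187]
[-0.00161  0.03074  0.07004]
[-0.00161  0.03074  0.07005]
avF [-2.27  6.6  -1.6 ] Fy [7.2 6.3 6.9 7.  6.6 6.1 7.3 5.5] avM_H [ 1.248  0.485 -0.004] t 28.1 w 0.0132
```

>>> arm_command(
  targets=[
    {"travel": [0, 0.001, 0], "delta_rot": [0, 0.04, 0], "fingers": -1},
    {"travel": [0, 0.001, 0], "delta_rot": [0, 0.04, 0], "fingers": -1},
    {"travel": [0, 0.001, 0], "delta_rot": [0, 0.04, 0], "fingers": -1},
    {"travel": [0, 0.002, 0], "delta_rot": [0, 0.04, 0], "fingers": -1},
    {"travel": [0, 0.001, 0], "delta_rot": [0, 0.04, 0], "fingers": -1},
  ],
)

```text
clock: 28.72
tool_pos: [0.5775, 0.0008, 0.0695]
ee_rot: [[-0.955, 0.0, -0.295], [0.295, 0.002, -0.955], [0.001, -1.0, -0.002]]
contact_force: [-0.7, 7.8, -1.4]
grip_width: 0.013
```

```bash
python3 av.py
```

```text
t 28.73 tcp [0.5775 0.0008 0.0695] H [-0.0016  0.0308  0.0695] yawz -107.18 down [ 1.0e-04  1.9e-03 -1.0e+00] q [-0.175  0.262  1.929  0.002  0.951  1.694] w 0.013
  F_H [-3.11  7.24 -1.43] M [1.413 0.043 0.098]
[-0.00161  0.03083  0.06946]
[-0.00163  0.03083  0.06942]
avF [-2.77  6.88 -1.97] Fy [7.2 6.7 7.7 6.9 7.1 6.7 6.3 6.4] avM_H [1.318 0.49  0.009] t 29.125 w 0.0129
```

>>> arm_command(
  targets=[
    {"travel": [0.003, 0, -0.003], "delta_rot": [0, 0, 0], "fingers": -1},
    {"travel": [0, 0.002, -0.003], "delta_rot": [0, 0, 0], "fingers": -1},
    {"travel": [0, 0, -0.003], "delta_rot": [0, 0, 0], "fingers": -1},
    {"travel": [0, 0, 0], "delta_rot": [0, 0, 0], "fingers": -1},
    {"travel": [0, 0, 0], "delta_rot": [0, 0, 0], "fingers": -1},
  ],
)

```text
clock: 29.75
tool_pos: [0.5775, 0.001, 0.0694]
ee_rot: [[-0.956, 0.0, -0.294], [0.294, 0.001, -0.956], [0.0, -1.0, -0.001]]
contact_force: [-1.1, 5.7, -1.2]
grip_width: 0.0131
```

```bash
python3 av.py
```

```text
t 29.75 tcp [0.5775 0.001  0.0694] H [-0.0017  0.031   0.0694] yawz -107.09 down [ 0.e+00  5.e-04 -1.e+00] q [-1.740e-01  2.620e-01  1.929e+00  1.000e-03  9.510e-01  1.695e+00] w 0.0131
  F_H [-2.78  5.11 -1.18] M [ 0.997  0.156 -0.073]
[-0.00165  0.03102  0.06943]
[-0.00166  0.031    0.0694 ]
avF [-2.2   4.41 -0.87] Fy [4.1 4.3 4.3 5.5 4.9 3.9 4.3 4. ] avM_H [ 0.91   0.452 -0.032] t 30.15 w 0.0124
```

>>> arm_command(
  targets=[
    {"travel": [0, 0, -0.003], "delta_rot": [0, 0, 0], "fingers": -1},
    {"travel": [0, 0.001, 0], "delta_rot": [0, 0.04, 0], "fingers": -1},
    {"travel": [0, 0.001, 0], "delta_rot": [0, 0.04, 0], "fingers": -1},
    {"travel": [0, 0.001, 0], "delta_rot": [0, 0.04, 0], "fingers": -1},
    {"travel": [0, 0.002, 0], "delta_rot": [0, 0.04, 0], "fingers": -1},
  ],
)

```text
clock: 30.78
tool_pos: [0.5777, 0.0012, 0.0692]
ee_rot: [[-0.852, 0.0, -0.523], [0.523, 0.0, -0.852], [0.0, -1.0, -0.0]]
contact_force: [-1.8, 5.5, 0.8]
grip_width: 0.0128
```

```bash
python3 av.py
```

```text
t 30.77 tcp [0.5777 0.0012 0.0692] H [-0.0016  0.0313  0.0692] yawz -121.55 down [ 1.e-04  2.e-04 -1.e+00] q [-0.174  0.263  1.929  0.     0.95   1.948] w 0.0128
  F_H [-3.41  4.72  0.75] M [1.071 0.275 0.161]
[-0.00158  0.03128  0.06917]
[-0.00155  0.03129  0.0692 ]
avF [-3.03  4.67 -0.54] Fy [4.8 5.  4.6 5.  5.2 4.3 4.7 3.8] avM_H [0.909 0.53  0.008] t 31.175 w 0.0125
```

>>> arm_command(
  targets=[
    {"travel": [0, 0.001, 0], "delta_rot": [0, 0.03, 0], "fingers": -1},
    {"travel": [0, 0.001, 0], "delta_rot": [0, 0.03, 0], "fingers": -1},
    {"travel": [0, 0.001, 0], "delta_rot": [0, 0.03, 0], "fingers": -1},
    {"travel": [0, 0.001, 0], "delta_rot": [0, 0.03, 0], "fingers": -1},
    {"travel": [0, 0.001, 0], "delta_rot": [0, 0.03, 0], "fingers": -1},
  ],
)

```text
clock: 31.8
tool_pos: [0.5778, 0.0014, 0.069]
ee_rot: [[-0.707, 0.0, -0.707], [0.707, 0.0, -0.707], [0.0, -1.0, -0.0]]
contact_force: [-2.0, 5.3, 1.1]
grip_width: 0.0131
```

```bash
python3 av.py
```

```text
t 31.8 tcp [0.5778 0.0014 0.069 ] H [-0.0015  0.0315  0.069 ] yawz -135.01 down [ 2.e-04  4.e-04 -1.e+00] q [-1.730e-01  2.630e-01  1.929e+00  1.000e-03  9.500e-01  2.183e+00] w 0.0131
  F_H [-3.53  4.44  1.11] M [1.153 0.3   0.163]
[-0.00145  0.03151  0.06903]
[-0.00147  0.03148  0.06903]
avF [-3.45  5.04  1.61] Fy [4.7 5.6 5.2 5.  5.3 4.8 4.9 4.8] avM_H [0.984 0.643 0.086] t 32.2 w 0.0128
```

>>> arm_command(
  targets=[
    {"travel": [0, 0, 0], "delta_rot": [0, 0.02, 0], "fingers": -1},
    {"travel": [0, 0, 0], "delta_rot": [0, 0.02, 0], "fingers": -1},
    {"travel": [0, 0, 0], "delta_rot": [0, 0.02, 0], "fingers": -1},
    {"travel": [0, 0, 0], "delta_rot": [0, 0.02, 0], "fingers": -1},
    {"travel": [0, 0, 0], "delta_rot": [0, 0.02, 0], "fingers": -1},
  ],
)

```text
clock: 32.83
tool_pos: [0.5779, 0.0015, 0.069]
ee_rot: [[-0.588, 0.001, -0.809], [0.809, 0.001, -0.588], [0.0, -1.0, -0.001]]
contact_force: [-0.8, 6.6, 0.6]
grip_width: 0.0132
```

```bash
python3 av.py
```

```text
t 32.83 tcp [0.5779 0.0015 0.069 ] H [-0.0014  0.0316  0.069 ] yawz -143.97 down [ 7.e-04  6.e-04 -1.e+00] q [-1.730e-01  2.630e-01  1.929e+00  1.000e-03  9.490e-01  2.339e+00] w 0.0132
  F_H [-2.76  6.04  0.57] M [1.187 0.187 0.188]
[-0.0014   0.03159  0.06896]
[-0.0014   0.03157  0.06895]
avF [-2.92  5.63  0.72] Fy [5.2 5.4 5.6 5.8 5.8 6.6 5.6 5.1] avM_H [1.043 0.555 0.139] t 33.225 w 0.0131
```

>>> arm_command(
  targets=[
    {"travel": [0, 0, 0], "delta_rot": [0, 0.02, 0], "fingers": -1},
    {"travel": [0, 0, 0], "delta_rot": [0, 0.02, 0], "fingers": -1},
    {"travel": [0, 0, 0], "delta_rot": [0, 0.02, 0], "fingers": -1},
    {"travel": [0, 0, 0], "delta_rot": [0, 0.02, 0], "fingers": -1},
    {"travel": [0, 0, 0], "delta_rot": [0, 0.02, 0], "fingers": -1},
  ],
)

```text
clock: 33.85
tool_pos: [0.578, 0.0015, 0.0689]
ee_rot: [[-0.454, 0.001, -0.891], [0.891, 0.001, -0.454], [0.0, -1.0, -0.001]]
contact_force: [0.1, 6.1, -0.6]
grip_width: 0.0128
```

```bash
python3 av.py
```

```text
t 33.85 tcp [0.578  0.0015 0.0689] H [-0.0013  0.0317  0.0689] yawz -152.97 down [ 1.1e-03  6.0e-04 -1.0e+00] q [-1.730e-01  2.630e-01  1.929e+00  1.000e-03  9.490e-01  2.496e+00] w 0.0128
  F_H [-1.78  5.79 -0.64] M [1.261 0.127 0.243]
[-0.00133  0.03168  0.06887]
[-0.00135  0.03168  0.06886]
avF [-2.61  6.06 -0.05] Fy [6.1 6.4 6.4 5.6 6.2 6.3 5.7 5.8] avM_H [1.099 0.492 0.156] t 34.25 w 0.0127
```

>>> arm_command(
  targets=[
    {"travel": [0, 0, 0], "delta_rot": [0, 0.02, 0], "fingers": -1},
    {"travel": [0, 0, 0], "delta_rot": [0, 0.02, 0], "fingers": -1},
    {"travel": [0, 0, 0], "delta_rot": [0, 0.01, 0], "fingers": -1},
    {"travel": [0, 0, 0], "delta_rot": [0, 0, 0], "fingers": -1},
    {"travel": [0, 0, 0], "delta_rot": [0, 0, 0], "fingers": -1},
  ],
)

```text
clock: 34.88
tool_pos: [0.5781, 0.0016, 0.0689]
ee_rot: [[-0.384, 0.001, -0.923], [0.923, 0.001, -0.384], [0.0, -1.0, -0.001]]
contact_force: [0.5, 6.4, 0.3]
grip_width: 0.0126
```

```bash
python3 av.py
```

```text
t 34.88 tcp [0.5781 0.0016 0.0689] H [-0.0013  0.0317  0.0689] yawz -157.43 down [ 1.3e-03  7.0e-04 -1.0e+00] q [-1.730e-01  2.630e-01  1.929e+00  1.000e-03  9.490e-01  2.574e+00] w 0.0126
  F_H [-1.51  6.25  0.28] M [1.262 0.127 0.232]
[-0.00128  0.03174  0.06884]
[-0.00129  0.03173  0.06883]
avF [-2.57  6.03 -0.32] Fy [5.6 5.5 6.  6.8 6.4 6.  5.8 6.2] avM_H [1.155 0.452 0.196] t 35.275 w 0.0132
```

>>> arm_command(
  targets=[
    {"travel": [0.003, 0, -0.001], "delta_rot": [0, 0, 0], "fingers": -1},
    {"travel": [0.003, 0, -0.002], "delta_rot": [0, 0, 0], "fingers": -1},
    {"travel": [0.003, 0, -0.002], "delta_rot": [0, 0, 0], "fingers": -1},
    {"travel": [0, 0, 0], "delta_rot": [0, 0, 0], "fingers": -1},
    {"travel": [0, 0, 0], "delta_rot": [0, 0, 0], "fingers": -1},
  ],
)

```text
clock: 35.9
tool_pos: [0.5781, 0.0017, 0.0688]
ee_rot: [[-0.383, 0.001, -0.924], [0.924, -0.001, -0.383], [-0.001, -1.0, -0.001]]
contact_force: [-0.2, 3.3, 1.8]
grip_width: 0.0127
```

```bash
python3 av.py
```

```text
t 35.9 tcp [0.5781 0.0017 0.0688] H [-0.0013  0.0319  0.0688] yawz -157.46 down [ 9.e-04 -7.e-04 -1.e+00] q [-1.720e-01  2.640e-01  1.928e+00 -1.000e-03  9.490e-01  2.576e+00] w 0.0127
  F_H [-1.26  3.11  1.82] M [0.603 0.059 0.192]
[-0.00131  0.0319   0.06884]
[-0.00132  0.03194  0.06883]
avF [-0.96  2.37  1.89] Fy [2.2 2.5 2.5 2.3 2.7 2.1 2.8 1.7] avM_H [0.466 0.272 0.225] t 36.3 w 0.0125
```

>>> arm_command(
  targets=[
    {"travel": [0.003, -0.002, -0.002], "delta_rot": [0, 0, 0], "fingers": -1},
    {"travel": [0.002, 0, -0.002], "delta_rot": [0, 0, 0], "fingers": -1},
    {"travel": [0, 0, 0], "delta_rot": [0, 0, 0], "fingers": -1},
    {"travel": [0, 0, 0], "delta_rot": [0, 0, 0], "fingers": -1},
    {"travel": [0, 0, 0], "delta_rot": [0, 0, 0], "fingers": -1},
  ],
)

```text
clock: 36.92
tool_pos: [0.5781, 0.0021, 0.0688]
ee_rot: [[-0.383, 0.0, -0.924], [0.924, -0.001, -0.383], [-0.001, -1.0, 0.0]]
contact_force: [-0.2, -3.7, 2.6]
grip_width: 0.013
```

```bash
python3 av.py
```

```text
t 36.92 tcp [0.5781 0.0021 0.0688] H [-0.0014  0.0322  0.0688] yawz -157.46 down [ 4.0e-04 -1.3e-03 -1.0e+00] q [-1.710e-01  2.640e-01  1.928e+00 -1.000e-03  9.490e-01  2.578e+00] w 0.013
  F_H [ 1.01 -3.59  2.64] M [-0.564  0.079  0.22 ]
[-0.00143  0.03224  0.0688 ]
[-0.00146  0.03229  0.0688 ]
avF [ 1.04 -4.13  2.74] Fy [-3.6 -4.  -3.7 -3.5 -4.4 -4.3 -4.3 -5.2] avM_H [-0.759 -0.153  0.224] t 37.325 w 0.0129
```

>>> arm_command(
  targets=[
    {"travel": [-0.003, 0, 0.003], "delta_rot": [0, 0, 0], "fingers": -1},
    {"travel": [0, 0, 0], "delta_rot": [0, 0, 0], "fingers": -1},
    {"travel": [0, 0, 0], "delta_rot": [0, 0, 0], "fingers": -0.4},
    {"travel": [0, 0, 0], "delta_rot": [0, 0, 0], "fingers": 0},
    {"travel": [0, 0, 0], "delta_rot": [0, 0, 0], "fingers": 0},
  ],
)

```text
clock: 37.95
tool_pos: [0.5772, 0.003, 0.0681]
ee_rot: [[-0.383, -0.001, -0.924], [0.924, 0.001, -0.383], [0.002, -1.0, 0.001]]
contact_force: [-0.2, 0.1, 0.7]
grip_width: 0.0426
```

```bash
python3 st.py
```

```text
t 37.95 tcp [0.5772 0.003  0.0681] H [-0.0025  0.0328  0.0681] yawz -157.49 down [-0.0011  0.0012 -1.    ] q [-1.710e-01  2.640e-01  1.929e+00  1.000e-03  9.500e-01  2.577e+00] w 0.0426
  F_H [-0.2   0.05  0.74] M [-0.038 -0.015  0.013]
```

>>> arm_command(
  targets=[
    {"travel": [0, -0.2, 0], "delta_rot": [0, 0, 0], "fingers": 0},
    {"travel": [0, -0.4, 0], "delta_rot": [0, 0, 0], "fingers": 0.2},
    {"travel": [0, -0.4, 0], "delta_rot": [0, 0, 0], "fingers": 0.2},
    {"travel": [0, -0.4, 0], "delta_rot": [0, 0, 0], "fingers": 0.2},
    {"travel": [0, -0.2, 0], "delta_rot": [0, 0, 0], "fingers": 0.2},
  ],
)

```text
clock: 38.58
tool_pos: [0.579, 0.0022, 0.2331]
ee_rot: [[-0.383, 0.006, -0.924], [0.924, -0.001, -0.383], [-0.003, -1.0, -0.005]]
contact_force: [-0.3, 0.5, 0.2]
grip_width: 0.0514
```

>>> arm_command(
  targets=[
    {"travel": [0.4, 0, 0], "delta_rot": [0, 0, 0], "fingers": 0.2},
    {"travel": [0.4, 0, 0], "delta_rot": [0, 0, 0], "fingers": 0.2},
    {"travel": [0.4, 0, 0], "delta_rot": [0, 0, 0], "fingers": 0.2},
    {"travel": [0.4, 0, 0], "delta_rot": [0, 0, 0], "fingers": 0.2},
    {"travel": [0.4, 0, 0], "delta_rot": [0, 0, 0], "fingers": 0.2},
  ],
)

```text
clock: 39.2
tool_pos: [0.5021, 0.1709, 0.2281]
ee_rot: [[-0.409, -0.003, -0.912], [0.912, 0.022, -0.409], [0.021, -1.0, -0.006]]
contact_force: [0.0, 0.5, -0.0]
grip_width: 0.0514
```

>>> arm_command(
  targets=[
    {"travel": [0.4, 0, 0], "delta_rot": [0, 0, 0], "fingers": 0.2},
    {"travel": [0.4, 0, 0], "delta_rot": [0, 0, 0], "fingers": 0.2},
    {"travel": [0.4, 0, 0], "delta_rot": [0, 0, 0], "fingers": 0.2},
    {"travel": [0, 0, 0], "delta_rot": [0, 0, 0], "fingers": 0.2},
    {"travel": [0, 0, 0], "delta_rot": [0, 0, 0], "fingers": 0.2},
  ],
)

```text
clock: 39.83
tool_pos: [0.4619, 0.2263, 0.2296]
ee_rot: [[-0.474, -0.012, -0.881], [0.877, 0.079, -0.473], [0.075, -0.997, -0.027]]
contact_force: [-0.4, 0.2, -0.1]
grip_width: 0.0511
```

```bash
python3 - <<'E'
from st import *
from ov import *
st()
D=-0.0195
sg=[((-.024,.052+D,.094),(.024,.052+D,.094),G)]
pt=grab_frame("top");ps=grab_frame("scene")
ov(pt,"pics/t9.png",sg,(190,145,310,220),6.6 and 6); ov(ps,"pics/s9.png",sg,(180,150,310,245),6)
for nm,p in (("top",pt),("scene",ps)):
  a=cv2.imread(f"pics/{nm}0.png"); 
  for k in ["cap_mid","tweezers","jar","tube_a","marker","pipette","knob_grip","jaw_face"]:
    print(nm,k,[(np.round(w(p,b["location"]),3).tolist(),round(b["conf"],2)) for b in boxes_of(p,k)[:2]])
cv2.imwrite("pics/full9.png",pt["frame"])
E
```

```text
t 39.83 tcp [0.4619 0.2263 0.2296] H [-0.1813  0.2095  0.2296] yawz -151.74 down [-0.0117  0.0792 -0.9968] q [ 0.218 -0.083  1.982  0.085  1.239  2.838] w 0.0511
  F_H [-0.4   0.05 -0.09] M [-0.003 -0.025 -0.045]
top cap_mid []
top tweezers []
top jar [([0.337, 0.42, 0.084], 0.69)]
top tube_a [([0.654, 0.34, 0.103], 0.58), ([0.539, -0.113, 0.051], 0.56)]
top marker [([0.606, 0.421, 0.018], 0.63)]
top pipette [([0.503, -0.404, 0.025], 0.62), ([0.495, 0.017, 0.018], 0.38)]
top knob_grip []
top jaw_face [([0.557, -0.049, 0.06], 0.52)]
scene cap_mid [([0.498, 0.012, 0.015], 0.51), ([0.358, 0.435, 0.066], 0.48)]
scene tweezers [([0.675, -0.006, 0.009], 0.58), ([0.582, 0.006, 0.093], 0.56)]
scene jar [([0.36, 0.434, 0.063], 0.62)]
scene tube_a [([0.598, 0.023, 0.005], 0.69), ([0.434, -0.516, 0.068], 0.54)]
scene marker [([0.583, 0.394, 0.02], 0.74)]
scene pipette [([0.506, -0.399, 0.021], 0.95), ([0.545, -0.113, 0.054], 0.64)]
scene knob_grip [([0.581, 0.009, 0.09], 0.41), ([0.584, 0.001, 0.046], 0.37)]
scene jaw_face [([0.568, -0.051, 0.058], 0.37)]
```

View pics/t9.png

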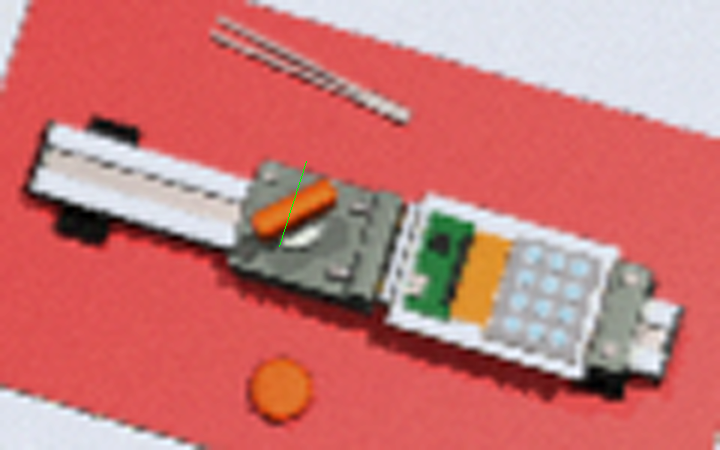

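View pics/s9.png

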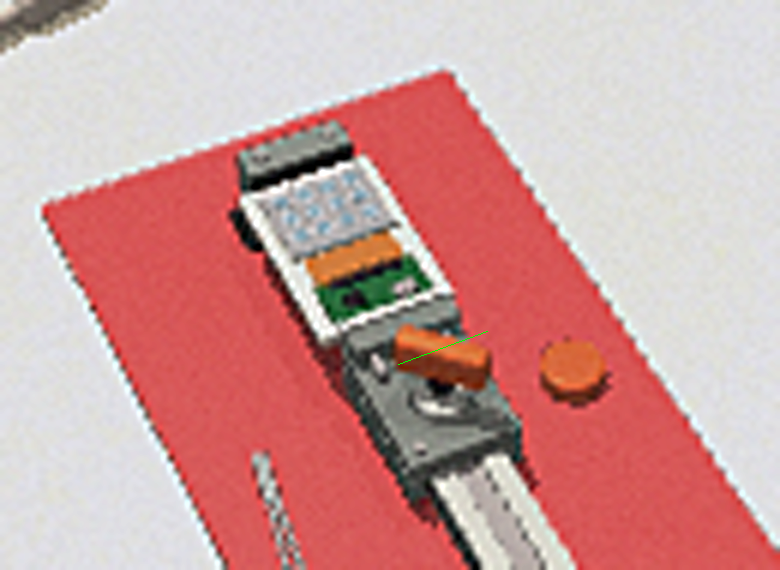

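>>> arm_command(
  targets=[
    {"travel": [0, -0.1, 0], "delta_rot": [0, -0.1, 0], "fingers": 0.2},
    {"travel": [0, 0, 0], "delta_rot": [0, -0.1, 0], "fingers": 0.2},
    {"travel": [0, 0, 0], "delta_rot": [0, -0.1, 0], "fingers": 0.2},
    {"travel": [0, 0, 0], "delta_rot": [0, 0, 0], "fingers": 0.2},
    {"travel": [0, 0, 0], "delta_rot": [0, 0, 0], "fingers": 0.2},
  ],
)

```text
clock: 41.35
tool_pos: [0.4617, 0.2257, 0.2394]
ee_rot: [[-0.821, -0.012, -0.571], [0.569, 0.08, -0.819], [0.055, -0.997, -0.058]]
contact_force: [-0.8, -0.1, -0.0]
grip_width: 0.0509
```

```bash
python3 - <<'E'
from st import *
st()
p=grab_frame("top")
f=p["frame"].astype(float);b,g,rr=f[...,0],f[...,1],f[...,2]
m=((rr>1.5*g)&(g>1.5*b)&(rr>50)).astype(np.uint8)
n,l,s_,ct=cv2.connectedComponentsWithStats(m)
for i in range(1,n):
    if s_[i,4]>15 and 200<ct[i][0]<300 and 150<ct[i][1]<220:
        Z=np.array([unproj(p,q,0.094) for q in np.argwhere(l==i)[:,::-1].astype(float)])[:,:2]; v,V=np.linalg.eigh(np.cov(Z.T))
        print(ct[i].round(1),Z.mean(0).round(4),toH([*Z.mean(0),0]).round(4),np.degrees(np.arctan2(V[1,1],V[0,1])).round(1),np.sqrt(12*v).round(3))
E
```

```text
t 41.35 tcp [0.4617 0.2257 0.2394] H [-0.1812  0.2089  0.2394] yawz -124.9 down [-0.0123  0.0795 -0.9968] q [ 0.217 -0.093  1.972  0.085  1.258  2.37 ] w 0.0509
  F_H [-0.77 -0.32 -0.05] M [-0.062 -0.03   0.004]
[238.6 179.4] [0.5761 0.0008] [-0.0029  0.0304  0.    ] 116.8 [0.014 0.047]
[269.7 190.6] [ 0.5377 -0.0967] [-0.0093 -0.0742  0.    ] 158.7 [0.017 0.044]
[236.5 209.4] [0.4801 0.009 ] [-0.0967  0.0085  0.    ] 166.2 [0.028 0.029]
```

```bash
python3 -c "
from h import *
print(order.hand_in())"
```

```text
the job is handed in; nothing more can be done
None
```

The sensor carrier is clamped and the job is handed in, at about 41 s of the 72 s allowed. I gripped the wing knob and slid the carriage up until its spring jaw pushed the carrier square against the fixed jaw. I held that squeeze while screwing the knob about 3.85 rad clockwise, well past where it stiffened, then let go and backed the arm off.

**Squeeze:** Nudging the carriage both ways, with slide friction averaged out, put the spring force at about 4.9 N, or about 4.1 mm pressed in. I took that reading before the knob bit. The force crept up as I kept turning, so I eased the carriage back slightly. I estimate 4 to 4.5 mm at lock-up; I have no direct measurement of the jaw once it was locked.

**Clamp:** The knob torque rose from about 0.12 to about 0.24 N m, and the knob stopped sinking. I put it at 0.6 to 0.7 rad past the bite, but the torque readings are noisy, so that could be off by 0.1 to 0.2 rad. Before letting go I pulled the carriage backwards with about 4 N on top of the spring. It held, apart from about 0.3 mm of give at the gripper.

**After letting go:**
- The pictures show the carrier square at the fixed jaw, the jaw on it, and the carriage where I left it.
- The bar's angle is about 4° from where I released it, which could be camera error or a slight easing back.
- The tweezers, cap, tubes, jar and pipette show within a few mm of where they were.
- The top camera's marker reading differed by about 40 mm from the first one. The scene camera shows it within about 5 mm of its first position, and the arm never went near it, so I put the difference down to the arm partly hiding it.

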